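Turn the glued-up drawer over beneath the bench shelf

ROBOT

A 6-joint arm with a two-finger parallel gripper is mounted at the origin on the work surface. World frame = base frame: x ahead of the robot, y to its left, z up, the work surface at z = 0. Lengths are in mm, angles in rad, forces in N, time in s.
With the tool pointing down it reaches from about 400 to 925 mm from the base axis. Payload 12.5 kg.
Tool frame: the origin (TCP) lies at the very end of the fingers, on their centre line; the grasp point (between the pads) lies 19 mm behind it; z points along the fingers, y is the direction in which the jaws open and shut (so a half turn about z gives the same grasp; the last joint's range is limited). The gripper opens to 95 mm and grips with 3 to 60 N. Pads are 20 mm wide; open, the fingers measure 119 mm over their backs; the gripper's body (75 mm by 180 mm) begins 59 mm behind the grasp point.
Start: joints at [-1.297, 0.491, 1.559, -0, 1.092, -0.106], TCP at [231.734, -580.474, 186.661] pointing down, gripper open.
Joint ranges: [-3.1, 3.1], [-0.84, 2.19], [0.05, 2.79], [-1.13, 4.28], [0.06, 2.93], [-2.69, 2.69]. Speed limits (rad/s): [2.22, 2.22, 2.79, 3.14, 3.14, 3.14].

INTERFACE

Orientations are given as [roll, pitch, yaw] about the fixed x, y, z axes, in that order (R = Rz(yaw) Ry(pitch) Rx(roll)).
In Python, from cell import env, read_camera, get_calibration gives the robot as it stands.
- The arm moves only by the tool arm_command, never from a script. Its argument "targets" is a list of rows, each a list of 3 entries, a list of its own where there are three numbers: the turn, a rotation vector about the tool's x, y, z in rad, then the shift along the tool's x, y, z in m, then the closure in counts, from 0 (fully open) to 255 (shut). In form: [[[rx, ry, rz], [tx, ty, tz], fingers], ...]. A call has 1 to 8 rows; each row is the pose to reach, as a shift and turn from the pose commanded when the call began, along the tool's axes at that moment; what a row does not reach only later rows make up. A row lasts 1/10 s, in which the tool goes at most 50 mm and 8.59 degrees, less where a joint would pass 70% of its speed; a pose out of reach is approached as far as the arm can. A call with a gripper value outside its range is refused whole. The fingers move at their own pace and stop on an object; the grip force is fixed at half the most. Time passes only in rows, so rows that repeat a pose let the fingers close. It gives the time, the measured TCP pose, the force and the opening at its end, in the units of the state.
- env.state(): the state, without advancing time (a new reading comes with each control period).
- read_camera(name): name is "scene" or "top" or "wrist"; returns (picture, depth): 480x640x3 uint8, blue, green, red; 480x640 float32, mm along the optical axis (not along the pixel's ray), 0 where there is no reading.
- get_calibration(name): a dict with "vfov" (degrees; the focal length in pixels is half the picture's height over the tangent of half this angle, whatever the lens; pixels are square), "cx", "cy" (the principal point, pixels), "world_from_camera" (4x4, takes a point from camera to world coordinates). Camera axes: x right, y down, z forward; pixel columns grow to the right and rows downward; lengths in mm; the calibration is good to about 2 mm. A picture is of the moment at which its call begins: read the wrist's pose just before it. get_calibration takes no time and is no camera call; for the wrist camera it gives the pose at the moment of the call.
- env.job_done(): hands the job in, once; it reports no verdict.
The state is a dict: "t": time; "joints": joint angles; "qvel": joint speeds; "tau": joint torques, N m; "eef_pos": TCP position; "tcp_rot": TCP orientation; "ft_force": force on the tool from outside, world axes, zero at the start; "moment": the same for the moment, N m; "opening": opening from 0.0 (shut) to 1.0 (fully open).
Only numpy, scipy, OpenCV 4.12 (cv2) and the standard library are available. Lean on these libraries where they do the work, as an engineer would, in place of code of your own. Each camera call takes 0.05 s, during which the arm holds its last target.

TASK

The small drawer standing bottom-up beneath the low bench shelf has had its bottom glued on under a steel weight. Lift the weight off and lay it flat on the bench in front of the shelf, then turn the drawer right way up where it is, keeping its middle beneath the shelf the whole time, and leave it standing flat on the bench under the shelf. Set both down without letting them fall, do not bump the shelf, and leave the glue bottle, the mallet and the offcuts as they are.

Things in the scene. Friction and masses are not known exactly. Their poses are not given: they have to be found in the camera images.
- shelf_edge (a point): Fixed slatted wooden shelf: middle of its front (robot-side) lower edge, 260 mm above the bench. x points away from the robot into the space below, y left along the edge, z up. Shelf 180 mm deep, 720 mm long; end boards with inner faces 340 mm either side of this point, 20 mm rails inside their tops. Open at front and back. Only the drawer and the offcuts stand beneath.
- drawer_center (a point): Centre (half-way up) of the loose wooden drawer, 160 mm along its x, 85 along y, 44 high, walls 9 to 12, bottom 6, about 0.35 kg. z points out through its bottom: up at the start (rim on the bench), down once right way up; 22 mm above the bench either way. Its -y side is the front with the pull handle, at the start facing right (about world -y); x then points away from the robot.
- drawer_bar (a point): Middle of the drawer's pull handle: round straight steel bar 9 mm thick, 130 mm long, along the drawer's x, half-way up its front, on two posts 58 mm either side. Bar axis 48 mm off the front (43 mm gap), 22 mm above the bench, 133 mm from the drawer's back face. Gripped lightly (20 to 25 N) it can turn between the fingers, so the drawer swings on it.
- weight_center (a point): Centre of the glue-up weight, a plain dark steel bar 100 mm long (x), 32 wide (y), 24 high (z), about 0.6 kg, lying loose on the drawer's upturned bottom roughly along the drawer's x; 56 mm above the bench at the start.
- glue: Bystander: upright closed bottle of wood glue, 60 mm across and 170 mm tall, on the bench in front of the shelf near one end of it; origin at the centre of its foot.
- mallet: Bystander: wooden joiner's mallet lying on the bench in front of the shelf near its other end. Head 75 x 120 x 60 mm high with the origin at the centre of its underside; the handle, 28 mm wide, reaches 237 mm from the origin along its -x.
- offcuts: Bystander: two wood offcuts, 130 x 50 mm and 55 mm high in all, lying beneath the shelf near its left end, long side along x; origin at the centre of the underside.
Mind the look-alikes: they are no part of the job. What is meant by the part that bears weight_center is not blue, green or orange, and is the smaller of those in its own colour.

How it is judged:
By the outcome, as a careful person would: the job done as asked, in the order asked, and still so for the second after the job is handed in, with the robot touching nothing.
It also fails if it takes over 64 s, if anything falls off the work surface, if the arm or the gripper's body presses on something with over 40 N, if the wrist force passes 120 N, or if a joint passes its speed limit or range.

## Working session

There is one attempt and no reset: what is moved stays moved. The work goes in short steps, Python scripts to look and compute and a tool call to move; the robot and the scene stay as the last step left them, time stands still between calls to the robot, and variables do not carry over. Pictures are saved under pics/ and viewed, and the job is handed in when it is done.

Besides the shell and the picture viewer there is one more tool, called after "Call:" by a JSON object that holds its "method" and its "body", one argument or row to a line. arm_command: Moves the arm, as the interface text tells. Its arguments: {"type":"object","properties":{"targets":{"type":"array"}},"required":["targets"]}

```bash
ls; mkdir -p pics; python3 - <<'E'
from cell import env, read_camera, get_calibration
import cv2,numpy as np
print(env.state())
for n in ["scene","top"]:
    p,d=read_camera(n); cv2.imwrite(f"pics/{n}0.png",p); np.save(f"pics/{n}0.npy",d)
    print(n,get_calibration(n))
print(get_calibration("wrist"))
E
```

```text
pics
{'t': 0.0, 'joints': array([-1.29662236e+00,  4.91567530e-01,  1.55944859e+00, -1.95006722e-05,
        1.09169682e+00, -1.05620997e-01]), 'qvel': array([-0.0016573 ,  0.00146405,  0.00299151, -0.00130136, -0.0007298 ,
       -0.00036663]), 'tau': array([-1.92007203e-03, -6.12655520e+01, -2.58186686e+01,  6.92309439e-02,
        4.82158398e-02, -3.83868348e-05]), 'eef_pos': array([ 231.63565374, -580.1957025 ,  186.0571114 ]), 'tcp_rot': array([-3.14047679e+00, -1.00906545e-04,  3.79803908e-01]), 'ft_force': array([0.70632697, 0.79584445, 0.07068247]), 'moment': array([ 0.02238853, -0.00718056, -0.00990526]), 'opening': 1.0015486682748103}
scene {'vfov': 43.73260312347337, 'cx': 326.26869729998305, 'cy': 243.12211994326017, 'world_from_camera': array([[-7.79316983e-01, -4.89046146e-01,  3.91789367e-01,
        -6.47885370e+00],
       [-6.26515688e-01,  6.20035299e-01, -4.72265095e-01,
         7.46601357e+02],
       [-1.19638125e-02, -6.13506394e-01, -7.89599121e-01,
         1.34315977e+03],
       [ 0.00000000e+00,  0.00000000e+00,  0.00000000e+00,
         1.00000000e+00]])
[... 190 characters left out ...]
,
       [-9.99975635e-01,  4.92372323e-03, -4.94837637e-03,
         3.70708089e+01],
       [ 4.18712598e-03, -1.44127373e-01, -9.89550286e-01,
         1.52239721e+03],
       [ 0.00000000e+00,  0.00000000e+00,  0.00000000e+00,
         1.00000000e+00]])}
{'vfov': 63.63007244737114, 'cx': 320.4960055644786, 'cy': 242.33434605845213, 'world_from_camera': array([[ 3.70237064e-01, -8.97788922e-01, -2.38536305e-01,
         2.98251845e+02],
       [-9.28937286e-01, -3.57770579e-01, -9.52666352e-02,
        -5.54024924e+02],
       [ 1.88057749e-04,  2.56856507e-01, -9.66449533e-01,
         3.83856378e+02],
       [ 0.00000000e+00,  0.00000000e+00,  0.00000000e+00,
         1.00000000e+00]])}
```

View pics/scene0.png

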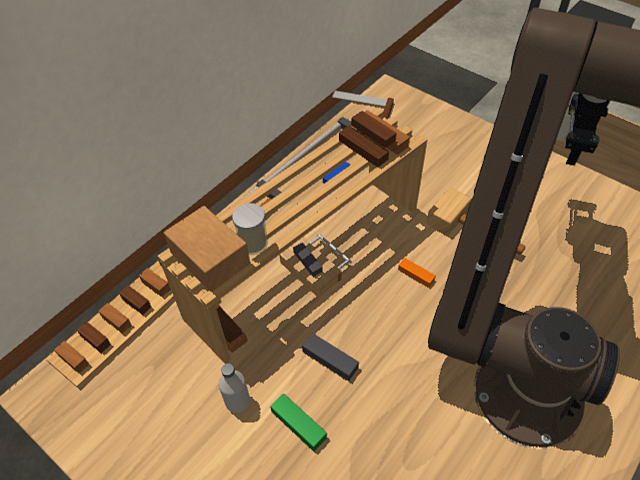

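View pics/top0.png

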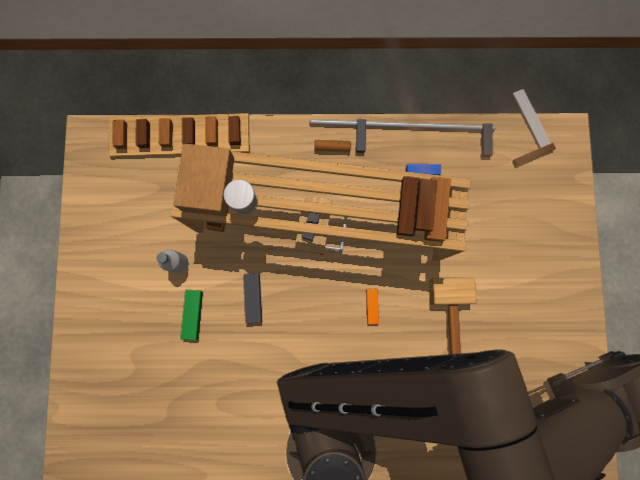

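```bash
cat > h.py <<'E'
import numpy as np,cv2
def K(c,h=480):
    f=h/2/np.tan(np.radians(c["vfov"]/2)); return f,c["cx"],c["cy"]
def cloud(c,d):
    f,cx,cy=K(c); v,u=np.mgrid[0:480,0:640]
    P=np.stack([(u-cx)/f*d,(v-cy)/f*d,d],-1); T=c["world_from_camera"]
    W=P@T[:3,:3].T+T[:3,3]; W[d<=0]=np.nan; return W
def ray(c,u,v,z):
    f,cx,cy=K(c);T=c["world_from_camera"];r=T[:3,:3]@np.array([(u-cx)/f,(v-cy)/f,1]);o=T[:3,3]
    return o+r*(z-o[2])/r[2]
E
python3 - <<'E'
from cell import get_calibration
import cv2,numpy as np
from h import *
p=cv2.imread("pics/scene0.png"); cv2.imwrite("pics/s_crop.png",cv2.resize(p[200:320,240:400],None,fx=5,fy=5,interpolation=cv2.INTER_CUBIC))
p=cv2.imread("pics/top0.png"); cv2.imwrite("pics/t_crop.png",cv2.resize(p[140:290,170:480],(775,375),interpolation=cv2.INTER_CUBIC))
E
```

```text
(no output)
```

View pics/s_crop.png

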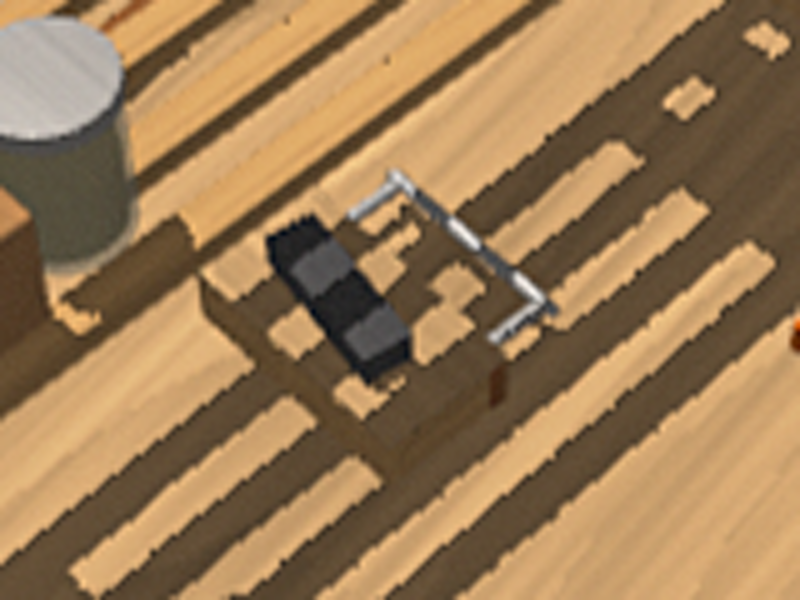

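View pics/t_crop.png

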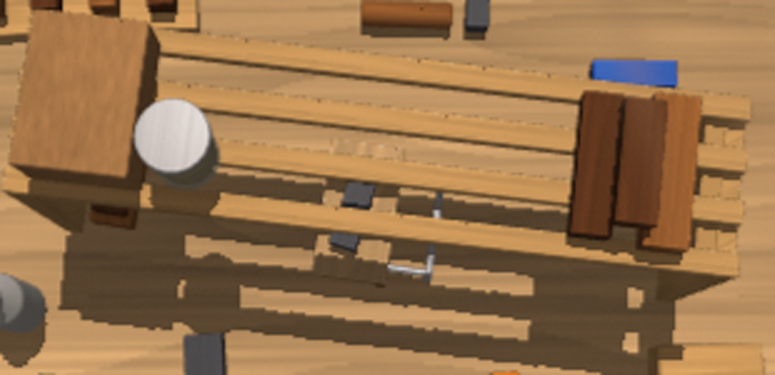

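```bash
python3 - <<'E'
from cell import get_calibration
import cv2,numpy as np
from h import *
np.set_printoptions(precision=1,suppress=True)
for n in ["scene","top"]:
    c=get_calibration(n); p=cv2.imread(f"pics/{n}0.png"); d=np.load(f"pics/{n}0.npy"); W=cloud(c,d)
    hsv=cv2.cvtColor(p,cv2.COLOR_BGR2HSV)
    np.save(f"pics/{n}W.npy",W)
    near=(np.abs(W[...,0]-700)<250)&(np.abs(W[...,1])<450)
    # weight: gray dark, z 50..72
    m=(W[...,2]>60)&(W[...,2]<75)&(hsv[...,1]<80)&near
    lab,st=cv2.connectedComponentsWithStats(m.astype(np.uint8))[1:3]
    m=m&(W[...,1]<150)
    pts=W[m]; print(n,"weight n",len(pts),np.median(pts,0)); 
    if len(pts)>5:
        r=cv2.minAreaRect(pts[:,:2].astype(np.float32)); print(r)
    # drawer bottom z 40-50
    m=(W[...,2]>38)&(W[...,2]<48)&near&(hsv[...,1]>60)&(W[...,1]<150)&(W[...,1]>-150)
    pts=W[m];print("drawer",len(pts),cv2.minAreaRect(pts[:,:2].astype(np.float32)),np.median(pts,0))
    # bar: gray z 15..35
    m=(W[...,2]>18)&(W[...,2]<34)&near&(hsv[...,1]<50)&(W[...,1]<80)&(W[...,1]>-150)
    pts=W[m];print("bar",len(pts),pts.min(0) if len(pts) else 0,pts.max(0) if len(pts) else 0, cv2.minAreaRect(pts[:,:2].astype(np.float32)))
    # shelf
    m=(W[...,2]>255)&(W[...,2]<300)&near
    pts=W[m];print("shelf",len(pts),cv2.minAreaRect(pts[:,:2].astype(np.float32)),np.percentile(pts[:,2],[5,50,95]))
W=np.load("pics/topW.npy")
# front top edge of shelf in top view
for u in range(150,480,25):
    col=W[:,u]; ok=np.where((col[:,2]>240)&(col[:,0]>500)&(col[:,2]<320))[0]
    if len(ok): print(u,ok.max(),col[ok.max()],col[ok.min()])
E
```

```text
scene weight n 378 [634.   53.5  66.8]
((634.7676391601562, 52.25738525390625), (34.53056716918945, 102.29534912109375), 72.73076629638672)
drawer 966 ((716.770751953125, 34.60836410522461), (88.19552612304688, 332.24627685546875), 81.21662139892578) [615.7  58.6  43. ]
bar 221 [ 556.1 -149.1   18.4] [949.4   4.1  32.5] ((764.3912963867188, -49.26708984375), (86.675048828125, 409.7804260253906), 73.47835540771484)
shelf 9506 ((662.5206909179688, 24.294189453125), (723.0872802734375, 186.39239501953125), 82.949462890625) [260.9 276.3 290.1]
top weight n 172 [641.4  51.8  66.4]
((626.942626953125, 54.06834411621094), (31.58208465576172, 76.75289154052734), 73.00028228759766)
drawer 719 ((720.1201782226562, 26.319908142089844), (96.83273315429688, 340.9083251953125), 76.26171112060547) [596.6  43.6  43. ]
bar 421 [ 557.8 -147.7   18.1] [950.   54.2  33.3] ((753.7719116210938, -45.47911834716797), (201.82826232910156, 392.0722961425781), 89.62049102783203)
shelf 9575 ((664.6653442382812, 24.336273193359375), (721.6808471679688, 182.57623291015625), 82.97005462646484) [261.9 276.6 281.7]
175 218 [618.9 388.  247.4] [694.5 383.9 272.1]
200 220 [610.5 321.6 265.6] [624.5 312.  310.9]
225 223 [602.8 260.4 265.2] [646.5 253.8 307.7]
250 226 [594.9 198.9 266.4] [775.8 199.9 278. ]
275 229 [587.6 138.  263.6] [767.6 137.9 278.9]
300 232 [579.6  76.7 265. ] [760.5  76.3 275.9]
325 234 [573.7  15.7 270.1] [752.5  14.5 276.2]
350 237 [564.8 -44.5 278.9] [744.1 -47.1 278.1]
375 240 [ 557.4 -104.9  277.3] [ 736.6 -108.8  276.8]
400 243 [ 549.8 -165.1  277.5] [ 728.1 -169.9  279. ]
425 246 [ 542.9 -226.5  271.8] [ 720.6 -231.5  277.6]
450 249 [ 534.9 -286.2  274.6] [ 712.2 -292.3  279.9]
```

```bash
python3 - <<'E'
from cell import get_calibration
import cv2,numpy as np
from h import *
np.set_printoptions(precision=1,suppress=True)
for n in ["scene","top"]:
    p=cv2.imread(f"pics/{n}0.png");W=np.load(f"pics/{n}W.npy");hsv=cv2.cvtColor(p,cv2.COLOR_BGR2HSV)
    box=(W[...,0]>540)&(W[...,0]<750)&(W[...,1]<150)&(W[...,1]>-90)
    for nm,lo,hi in [("drawer",40,47),("wt",64,71),("bar",17,29)]:
        m=box&(W[...,2]>lo)&(W[...,2]<hi)
        if nm=="bar": m&=(hsv[...,1]<70)
        k,lab,st,_=cv2.connectedComponentsWithStats(m.astype(np.uint8),connectivity=8)
        if nm=="drawer" :
            m&=True
        pts=W[m].astype(np.float32); print(n,nm,len(pts),cv2.minAreaRect(pts[:,:2]),np.median(pts,0))
        vv,uu=np.where(m); print("  px",uu.min(),uu.max(),vv.min(),vv.max(), "x",pts[:,0].min(),pts[:,0].max(),"y",pts[:,1].min(),pts[:,1].max())
        cv2.imwrite(f"pics/m_{n}_{nm}.png",cv2.resize((m*255).astype(np.uint8)[150:330,240:400],None,fx=3,fy=3))
E
python3 -c "
import cv2,numpy as np
a=[[cv2.imread(f'pics/m_{n}_{k}.png') for k in ('drawer','wt','bar')] for n in ('scene','top')]
i=np.vstack([np.hstack(r) for r in a]); cv2.imwrite('pics/mm.png',cv2.resize(i,None,fx=.55,fy=.55))"
```

```text
Traceback (most recent call last):
cv2.error: OpenCV(4.12.0) /io/opencv/modules/imgproc/src/convhull.cpp:143: error: (-215:Assertion failed) total >= 0 && (depth == CV_32F || depth == CV_32S) in function 'convexHull'

[ WARN:0@0.022] global loadsave.cpp:275 findDecoder imread_('pics/m_scene_drawer.png'): can't open/read file: check file path/integrity
[ WARN:0@0.023] global loadsave.cpp:275 findDecoder imread_('pics/m_scene_wt.png'): can't open/read file: check file path/integrity
[ WARN:0@0.023] global loadsave.cpp:275 findDecoder imread_('pics/m_scene_bar.png'): can't open/read file: check file path/integrity
[ WARN:0@0.023] global loadsave.cpp:275 findDecoder imread_('pics/m_top_drawer.png'): can't open/read file: check file path/integrity
[ WARN:0@0.023] global loadsave.cpp:275 findDecoder imread_('pics/m_top_wt.png'): can't open/read file: check file path/integrity
[ WARN:0@0.023] global loadsave.cpp:275 findDecoder imread_('pics/m_top_bar.png'): can't open/read file: check file path/integrity
Traceback (most recent call last):
cv2.error: OpenCV(4.12.0) :-1: error: (-5:Bad argument) in function 'resize'
> Overload resolution failed:
>  - src data type = object is not supported
>  - Expected Ptr<cv::UMat> for argument 'src'
```

```bash
python3 - <<'E'
from cell import get_calibration
import cv2,numpy as np
from h import *
np.set_printoptions(precision=1,suppress=True)
for n in ["scene","top"]:
    p=cv2.imread(f"pics/{n}0.png");W=np.load(f"pics/{n}W.npy");hsv=cv2.cvtColor(p,cv2.COLOR_BGR2HSV)
    box=(W[...,0]>520)&(W[...,0]<750)&(W[...,1]<150)&(W[...,1]>-90)
    for nm,lo,hi in [("drawer",40,47),("wt",64,71),("bar",17,29)]:
        m=box&(W[...,2]>lo)&(W[...,2]<hi)
        if nm=="bar": m&=(hsv[...,1]<70)
        pts=W[m]; q=pts[:,:2].astype(np.float32); print(n,nm,len(pts),cv2.minAreaRect(q) if len(q) else 0,np.median(pts,0))
        if len(q) and nm!="wt": print(cv2.boxPoints(cv2.minAreaRect(q)))
        cv2.imwrite(f"pics/m_{n}_{nm}.png",cv2.resize((m*255).astype(np.uint8)[150:330,240:400],None,fx=3,fy=3))
a=[[cv2.imread(f'pics/m_{n}_{k}.png') for k in ('drawer','wt','bar')] for n in ('scene','top')]
i=np.vstack([np.hstack(r) for r in a]); cv2.imwrite('pics/mm.png',cv2.resize(i,None,fx=.5,fy=.5))
E
```

```text
scene drawer 812 ((631.1197509765625, 47.56780242919922), (88.73831939697266, 158.99508666992188), 81.21662139892578) [616.   56.5  43.2]
[[545.8  15.9]
 [702.9  -8.4]
 [716.5  79.3]
 [559.3 103.6]]
scene wt 285 ((636.1495361328125, 51.93388366699219), (33.779579162597656, 105.0992660522461), 73.53937530517578) [634.8  53.   67.1]
scene bar 148 ((625.266357421875, -26.754169464111328), (43.45716857910156, 135.42820739746094), 81.37715148925781) [618.1 -38.   24.5]
[[555.1 -38.1]
 [689.  -58.4]
 [695.5 -15.4]
 [561.6   4.9]]
top drawer 577 ((635.513671875, 47.15256881713867), (84.8665771484375, 160.4438934326172), 81.34786987304688) [596.7  45.9  43.4]
[[549.8  17.3]
 [708.4  -6.9]
 [721.2  77. ]
 [562.6 101.2]]
top wt 123 ((627.06787109375, 54.423011779785156), (30.604963302612305, 76.78715515136719), 72.33686828613281) [639.7  51.7  66.9]
top bar 101 ((611.1931762695312, -23.430763244628906), (49.286231994628906, 104.98851013183594), 75.72596740722656) [572.9 -34.5  24. ]
[[554.2 -34.4]
 [656.  -60.3]
 [668.1 -12.5]
 [566.4  13.4]]
```

View pics/mm.png

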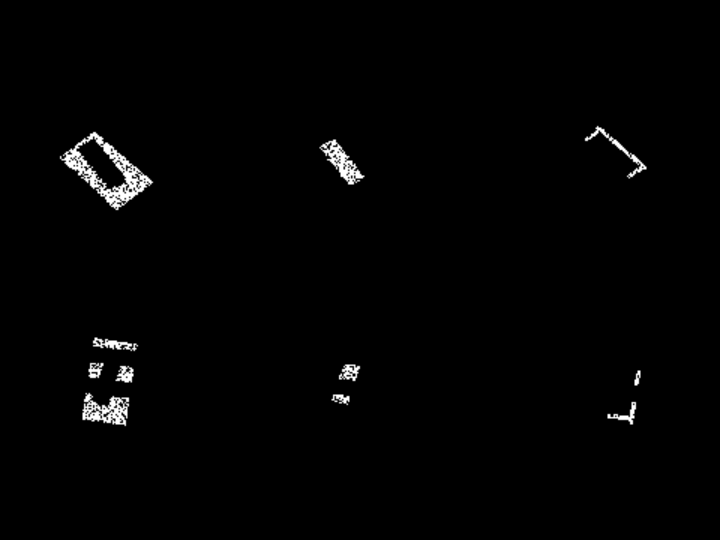

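```bash
python3 - <<'E'
import cv2,numpy as np
np.set_printoptions(precision=0,suppress=True)
W=np.load("pics/topW.npy");p=cv2.imread("pics/top0.png")
for nm,(u0,u1,v0,v1) in dict(green=(175,210,285,345),dark=(238,268,270,328),orange=(362,384,285,328),mallet=(425,482,272,352),glue=(150,192,240,280),off=(195,230,215,235)).items():
    w=W[v0:v1,u0:u1].reshape(-1,3); w=w[(w[:,2]>12)&(w[:,2]<220)]
    print(nm,len(w),w.min(0),w.max(0),np.median(w,0))
W=np.load("pics/sceneW.npy"); w=W[300:350,215:245].reshape(-1,3); w=w[(w[:,2]>40)&(w[:,2]<60)]; print("off scene",len(w),w.min(0),w.max(0))
E
cat >> h.py <<'E'
from scipy.spatial.transform import Rotation as Ro
def pose(x,y,z,head,th,flip=0):
    """TCP pose: tool z heads 'head' deg (world yaw), th deg below horizontal, tool x up-ish"""
    h,t=np.radians([head,th]); f=np.array([np.cos(h),np.sin(h),0]); u=np.array([0,0,1.])
    zz=np.cos(t)*f-np.sin(t)*u; xx=np.sin(t)*f+np.cos(t)*u; yy=np.cross(zz,xx)
    return np.stack([xx,yy,zz],1),np.array([x,y,z],float)
def rel(R0,p0,R1,p1):
    return Ro.from_matrix(R0.T@R1).as_rotvec(), R0.T@(p1-p0)/1000
def cur(s): 
    return Ro.from_euler('xyz',s["tcp_rot"]).as_matrix(), np.array(s["eef_pos"])
E
```

```text
green 854 [310. 367.  12.] [448. 423.  42.] [380. 393.  32.]
dark 825 [354. 195.  12.] [495. 248.  44.] [424. 221.  33.]
orange 403 [ 351. -139.   13.] [ 448. -105.   33.] [ 400. -121.   23.]
mallet 1725 [ 273. -409.   12.] [ 480. -288.   68.] [ 426. -347.   56.]
glue 557 [499. 412.  12.] [558. 469. 174.] [524. 430. 112.]
off 235 [616. 308.  13.] [650. 391. 109.] [631. 349.  35.]
off scene 429 [616. 300.  40.] [726. 390.  60.]
```

```bash
python3 - <<'E'
from h import *
np.set_printoptions(precision=3,suppress=True)
R0=Ro.from_euler('xyz',[np.pi,0,.3798]).as_matrix();p0=np.array([231.7,-580.5,186.7])
for a in [(300,-330,220,0,90),(440,0,200,-17,70)]:
    print(*rel(R0,p0,*pose(*a)))
E
```

```text
[0.   0.   0.38] [ 0.156 -0.207 -0.033]
[-0.118  0.336  0.67 ] [ 0.409 -0.462 -0.013]
```

Call:
{"method": "arm_command", "body": {
  "targets": [
    [[0,0,0.15],[0.04,-0.05,-0.01],0],
    [[0,0,0.25],[0.08,-0.1,-0.02],0],
    [[0,0,0.38],[0.12,-0.155,-0.033],0],
    [[0,0,0.38],[0.156,-0.207,-0.033],0],
    [[0,0.08,0.45],[0.2,-0.26,-0.03],0],
    [[-0.05,0.15,0.55],[0.25,-0.31,-0.03],0],
    [[-0.08,0.25,0.6],[0.3,-0.36,-0.02],0],
    [[-0.118,0.336,0.67],[0.35,-0.41,-0.013],0]
  ]
}}

```text
t: 0.9
eef_pos: [351.9, -200.5, 209.9]
tcp_rot: [-3.141, -0.354, -0.301]
ft_force: [1.8, -0.2, -0.3]
opening: 1.005
```

Call:
{"method": "arm_command", "body": {
  "targets": [
    [[0,0,0],[0.0,0,0],0]
  ]
}}

```text
t: 1.0
eef_pos: [350.7, -196.1, 208.7]
tcp_rot: [-3.139, -0.35, -0.296]
ft_force: [-0.3, 0.5, -0.1]
opening: 1.0
```

```bash
python3 - <<'E'
from h import *
from cell import env
np.set_printoptions(precision=3,suppress=True)
s=env.state(); print(s); R,p=cur(s); print(R)
E
```

```text
{'t': 1.0, 'joints': array([-0.804,  0.006,  2.248,  0.304,  0.601,  0.836]), 'qvel': array([-0.077,  0.055, -0.139, -0.063,  0.102, -0.104]), 'tau': array([  2.511, -26.031, -20.13 ,   1.278,  -2.218,   1.323]), 'eef_pos': array([ 350.704, -196.059,  208.653]), 'tcp_rot': array([-3.139, -0.35 , -0.296]), 'ft_force': array([-0.281,  0.46 , -0.115]), 'moment': array([ 0.133,  0.236, -0.046]), 'opening': 1.000081308699626}
[[ 0.899 -0.291  0.329]
 [-0.274 -0.957 -0.097]
 [ 0.343 -0.003 -0.939]]
```

```bash
cat > kin.py <<'E'
import numpy as np
from scipy.spatial.transform import Rotation as Ro
from scipy.optimize import least_squares
def rz(a): return Ro.from_euler('z',a).as_matrix()
def ry(a): return Ro.from_euler('y',a).as_matrix()
def rx(a): return Ro.from_euler('x',a).as_matrix()
E
python3 - <<'E'
from kin import *
np.set_printoptions(precision=3,suppress=True)
D=[([-1.29662,.49157,1.55945,0,1.0917,-.10562],[-3.1405,-.0001,.3798]),([-.804,.006,2.248,.304,.601,.836],[-3.139,-.35,-.296])]
import itertools
for s in itertools.product([1,-1],repeat=3):
    M=[]
    for q,e in D:
        A=rz(q[0])@ry(q[1]+q[2])@rz(s[0]*q[3])@ry(q[4])@rz(s[1]*q[5])
        M.append(A.T@Ro.from_euler('xyz',e).as_matrix())
    print(s,Ro.from_matrix(M[0]).as_rotvec(),Ro.from_matrix(M[1]).as_rotvec())
E
```

```text
(1, 1, 1) [-0.    -0.     1.571] [ 0.001 -0.     1.57 ]
(1, 1, -1) [-0.    -0.     1.571] [ 0.001 -0.     1.57 ]
(1, -1, 1) [-0.   -0.    1.36] [-0.001 -0.    -3.041]
(1, -1, -1) [-0.   -0.    1.36] [-0.001 -0.    -3.041]
(-1, 1, 1) [-0.    -0.     1.571] [0.022 0.408 2.053]
(-1, 1, -1) [-0.    -0.     1.571] [0.022 0.408 2.053]
(-1, -1, 1) [-0.   -0.    1.36] [ 0.318 -0.319 -2.503]
(-1, -1, -1) [-0.   -0.    1.36] [ 0.318 -0.319 -2.503]
```

```bash
python3 - <<'E'
from h import *
np.set_printoptions(precision=3,suppress=True)
R0=Ro.from_euler('xyz',[np.pi,0,.3798]).as_matrix();p0=np.array([231.7,-580.5,186.7])
R1=R0@Ro.from_rotvec([-0.118,.336,.67]).as_matrix(); p1=p0+R0@np.array([350,-410,-13.])
print(p1)
for a in [(440,0,200,-17,60),(460,30,180,-17,45),(460,40,180,-17,35)]:
    print(*rel(R1,p1,*pose(*a)))
E
```

```text
[404.757 -69.96  199.7  ]
[-0.     0.174 -0.001] [ 0.013 -0.077  0.004]
[ 0.     0.436 -0.001] [ 0.015 -0.112  0.027]
[ 0.     0.611 -0.001] [ 0.013 -0.121  0.026]
```

```bash
python3 - <<'E'
from h import *
from cell import env
np.set_printoptions(precision=3,suppress=True)
R1,p1=cur(env.state())
for a in [(400,-80,205,-17,60),(440,0,200,-17,50),(470,40,180,-17,40)]:
    print(*rel(R1,p1,*pose(*a)))
E
```

```text
[-0.003  0.174  0.   ] [ 0.011 -0.125  0.008]
[-0.003  0.348 -0.   ] [ 0.023 -0.214  0.018]
[-0.003  0.523 -0.   ] [ 0.033 -0.26   0.043]
```

Call:
{"method": "arm_command", "body": {
  "targets": [
    [[0,0.06,0],[0.004,-0.04,0.003],0],
    [[0,0.12,0],[0.008,-0.08,0.005],0],
    [[0,0.17,0],[0.011,-0.12,0.008],0],
    [[0,0.25,0],[0.017,-0.16,0.012],0],
    [[0,0.3,0],[0.02,-0.19,0.015],0],
    [[0,0.35,0],[0.023,-0.214,0.018],0],
    [[0,0.35,0],[0.023,-0.214,0.018],0]
  ]
}}

```text
t: 1.7
eef_pos: [412.9, -76.4, 207.7]
tcp_rot: [3.057, -0.621, -0.268]
ft_force: [0.2, -0.2, -0.4]
opening: 0.997
```

```bash
python3 - <<'E'
from h import *
from cell import env
np.set_printoptions(precision=4,suppress=True)
s=env.state(); print(s["t"],s["joints"],s["eef_pos"],s["tcp_rot"])
E
```

```text
1.7 [-0.2881 -0.003   2.4051 -0.5554  0.1383  2.1055] [412.9143 -76.3692 207.73  ] [ 3.0571 -0.6205 -0.268 ]
```

```bash
cat >> kin.py <<'E'
def Rf(q): return rz(q[0])@ry(q[1]+q[2])@rz(q[3])@ry(q[4])@rz(q[5]+np.pi/2)
E
python3 - <<'E'
from kin import *
np.set_printoptions(precision=3,suppress=True)
Q=[[-1.29662236e+00,  4.91567530e-01,  1.55944859e+00, 0,1.09169682e+00, -1.05620997e-01],[-.804,.006,2.248,.304,.601,.836],[-0.2881,-0.003,2.4051,-0.5554,0.1383,2.1055]]
P=[[231.63565374, -580.1957025 ,  186.0571114],[350.704,-196.059,208.653],[412.9143,-76.3692,207.73]]
# p = Rz1[(a,b,h)+Ry2(0,0,L1)+Ry23(c,0,L2)+Ry23 Rz4 (0,d,0)+ ...(0,0,D)]
A=[];B=[]
for q,p in zip(Q,P):
    r1=rz(q[0]);r2=r1@ry(q[1]);r3=r1@ry(q[1]+q[2]);r4=r3@rz(q[3]);r5=r4@ry(q[4])
    A.append(np.stack([r1[:,0],r1[:,1],r1[:,2],r2[:,2],r3[:,0],r3[:,2],r4[:,1],r5[:,2]],1));B+=p
A=np.vstack(A);B=np.array(B)
n="a b h L1 c L2 d D".split()
def sol(keep):
    k=[n.index(x) for x in keep]; x,r,rk,sv=np.linalg.lstsq(A[:,k],B,rcond=None); print(dict(zip(keep,x.round(1))),np.abs(A[:,k]@x-B).max().round(2),sv.round(2))
sol(n); sol("b h L1 L2 D".split()); sol("d h L1 L2 D".split()); sol("a d h L1 L2 D".split()); sol("b d h L1 L2 D".split())
E
```

```text
{'a': np.float64(-0.3), 'b': np.float64(66.6), 'h': np.float64(197.4), 'L1': np.float64(586.4), 'c': np.float64(43.5), 'L2': np.float64(411.8), 'd': np.float64(-0.8), 'D': np.float64(299.6)} 0.08 [3.37 2.52 2.4  0.61 0.4  0.23 0.1  0.04]
{'b': np.float64(66.3), 'h': np.float64(113.2), 'L1': np.float64(604.6), 'L2': np.float64(379.0), 'D': np.float64(285.4)} 2.47 [3.15 1.73 1.35 0.42 0.22]
{'d': np.float64(63.8), 'h': np.float64(114.0), 'L1': np.float64(646.6), 'L2': np.float64(353.8), 'D': np.float64(344.3)} 20.07 [3.15 1.73 1.35 0.42 0.22]
{'a': np.float64(-13.1), 'd': np.float64(63.5), 'h': np.float64(125.2), 'L1': np.float64(650.6), 'L2': np.float64(366.7), 'D': np.float64(352.0)} 19.72 [3.19 2.14 1.72 0.46 0.23 0.08]
{'b': np.float64(65.3), 'd': np.float64(1.1), 'h': np.float64(113.2), 'L1': np.float64(605.3), 'L2': np.float64(378.6), 'D': np.float64(286.4)} 2.24 [3.15 2.41 1.35 0.54 0.29 0.2 ]
```

```bash
cat >> kin.py <<'E'
b,h,L1,c,L2,D=66.6,197.4,586.4,43.5,411.8,299.6
def fk(q):
    r1=rz(q[0]);r2=r1@ry(q[1]);r3=r2@ry(q[2]);r5=r3@rz(q[3])@ry(q[4])
    return r5@rz(q[5]+np.pi/2), r1@np.array([0,b,h])+r2[:,2]*L1+r3@np.array([c,0,L2])+r5[:,2]*D
LO=np.array([-3.1,-.84,.05,-1.13,.06,-2.69]);HI=np.array([3.1,2.19,2.79,4.28,2.93,2.69])
def ik(R,p,show=True):
    w=p-R[:,2]*D; r=np.hypot(w[0],w[1]); al=np.arcsin(b/r); q1=np.arctan2(w[1],w[0])-al
    x=np.sqrt(r*r-b*b); z=w[2]-h; out=[]
    L=np.hypot(c,L2); g=np.arctan2(c,L2)
    cc=(x*x+z*z-L1**2-L**2)/(2*L1*L)
    if abs(cc)>1: return []
    e=np.arccos(cc)  # elbow
    q3=e-g; q2=np.arctan2(x,z)-np.arctan2(L*np.sin(e),L1+L*np.cos(e))
    M=(rz(q1)@ry(q2+q3)).T@R@rz(-np.pi/2)
    e1=Ro.from_matrix(M).as_euler('ZYZ')
    for q4,q5,q6 in [e1,(e1[0]+np.pi,-e1[1],e1[2]+np.pi)]:
        q4=(q4+1.13)%(2*np.pi)-1.13 ; q6=(q6+np.pi)%(2*np.pi)-np.pi
        if q5<0: continue
        q=np.array([q1,q2,q3,q4,q5,q6]); out.append((q,bool(np.all(q>=LO)and np.all(q<=HI))))
    q5=e1[1]
    q4=(e1[0]+np.pi+1.13)%(2*np.pi)-1.13
    return out
E
python3 - <<'E'
from kin import *; from h import pose
np.set_printoptions(precision=3,suppress=True)
R,p=fk([-0.2881,-0.003,2.4051,-0.5554,0.1383,2.1055]);print(p)
for n,a in dict(wt=(640,50,55,-17,35),up=(640,50,90,-17,35),out=(470,40,90,-17,35),dn=(470,40,11,-17,35),dn0=(470,40,11,0,35),dnr=(500,40,11,-17,35),bar=(632,-42,14,-8.75,35),hang=(632,0,140,-8.75,35),fin=(632,138,14,-8.75,35),bar2=(632,-42,14,-8.75,30)).items():
    for f in (0,1):
        R,p=pose(*a)
        if f: R=R@rz(np.pi)
        for q,ok in ik(R,p): print(n,f,q,ok)
E
```

```text
[413.19  -75.698 207.355]
wt 0 [ 0.134  0.716  2.241  3.641  0.795 -1.678] True
wt 1 [0.134 0.716 2.241 3.641 0.795 1.463] True
up 0 [ 0.134  0.634  2.231  3.69   0.715 -1.745] True
up 1 [0.134 0.634 2.231 3.69  0.715 1.396] True
out 0 [ 0.185  0.656  2.639  3.582  1.097 -1.492] True
out 1 [0.185 0.656 2.639 3.582 1.097 1.65 ] True
dn 0 [ 0.185  0.981  2.66   3.536  1.415 -1.344] True
dn 1 [0.185 0.981 2.66  3.536 1.415 1.798] True
dn0 0 [-0.12   1.099  2.762  3.043  1.676 -1.65 ] True
dn0 1 [-0.12   1.099  2.762  3.043  1.676  1.491] True
dnr 0 [ 0.165  0.92   2.583  3.531  1.291 -1.406] True
dnr 1 [0.165 0.92  2.583 3.531 1.291 1.736] True
bar 0 [-0.184  0.82   2.325  3.111  0.964 -1.571] True
bar 1 [-0.184  0.82   2.325  3.111  0.964  1.571] True
hang 0 [-0.075  0.499  2.281  3.254  0.6   -1.619] True
hang 1 [-0.075  0.499  2.281  3.254  0.6    1.522] True
fin 0 [ 0.266  0.814  2.233  3.591  0.874 -1.621] True
fin 1 [0.266 0.814 2.233 3.591 0.874 1.521] True
bar2 0 [-0.185  0.884  2.356  3.111  1.146 -1.574] True
bar2 1 [-0.185  0.884  2.356  3.111  1.146  1.567] True
```

```bash
cat > path.py <<'E'
from kin import *; from h import pose,rel,cur
from cell import env
np.set_printoptions(precision=3,suppress=True)
qt=ik(*pose(490,40,115,-17,35))[0][0]
q=env.state()["joints"].copy(); R0,p0=fk(q)
import sys
n=int(sys.argv[1]); 
for i in range(8):
    k=n-i
    if k<=0: break
    d=(qt-q)/k
    # hold q5 low growth handled linearly
    q=q+np.clip(d,-.21,.21)
    r,t=rel(R0,p0,*fk(q)); print([[float(x) for x in r.round(3)],[float(x) for x in t.round(3)],0], q.round(2), fk(q)[1].round(0))
print(qt)
E
python3 path.py 21
```

```text
[[0.024, -0.08, 0.0], [-0.027, -0.013, 0.007], 0] [-0.27  0.02  2.41 -0.36  0.18  1.93] [400. -59. 186.]
[[0.061, -0.16, -0.001], [-0.054, -0.03, 0.011], 0] [-0.24  0.05  2.42 -0.16  0.21  1.75] [386. -38. 165.]
[[0.111, -0.236, -0.002], [-0.079, -0.051, 0.012], 0] [-0.22  0.07  2.43  0.04  0.25  1.58] [373. -13. 148.]
[[0.173, -0.304, -0.002], [-0.103, -0.075, 0.011], 0] [-0.2   0.1   2.44  0.24  0.29  1.4 ] [362.  15. 134.]
[[0.245, -0.361, 0.0], [-0.122, -0.102, 0.008], 0] [-0.18  0.13  2.44  0.44  0.33  1.23] [353.  46. 123.]
[[0.325, -0.404, 0.006], [-0.138, -0.131, 0.003], 0] [-0.16  0.15  2.45  0.64  0.37  1.05] [347.  77. 116.]
[[0.409, -0.431, 0.015], [-0.148, -0.16, -0.003], 0] [-0.13  0.18  2.46  0.84  0.4   0.87] [346. 108. 113.]
[[0.494, -0.439, 0.028], [-0.152, -0.189, -0.009], 0] [-0.11  0.2   2.47  1.03  0.44  0.7 ] [348. 138. 113.]
[ 0.171  0.542  2.571  3.619  0.935 -1.586]
```

Call:
{"method": "arm_command", "body": {
  "targets": [
    [[0.024,-0.08,0],[-0.027,-0.013,0.007],0],
    [[0.061,-0.16,0],[-0.054,-0.03,0.011],0],
    [[0.111,-0.236,0],[-0.079,-0.051,0.012],0],
    [[0.173,-0.304,0],[-0.103,-0.075,0.011],0],
    [[0.245,-0.361,0],[-0.122,-0.102,0.008],0],
    [[0.325,-0.404,0.006],[-0.138,-0.131,0.003],0],
    [[0.409,-0.431,0.015],[-0.148,-0.16,-0.003],0],
    [[0.494,-0.439,0.028],[-0.152,-0.189,-0.009],0]
  ]
}}

```text
t: 2.5
eef_pos: [348.0, 138.8, 113.9]
tcp_rot: [-2.737, -0.187, -0.225]
ft_force: [0.1, 1.5, 0.8]
opening: 0.999
```

```bash
python3 -c "
from cell import env
s=env.state();print(s['t'],s['joints'],s['eef_pos'])"; python3 path.py 14
```

```text
2.5 [-0.1144155   0.20506485  2.46940358  1.04365047  0.44550818  0.68986743] [348.0199426  138.75065294 113.94815625]
[[0.076, 0.01, -0.003], [0.001, -0.025, 0.008], 0] [-0.09  0.23  2.48  1.23  0.48  0.53] [354. 164. 116.]
[[0.145, 0.037, -0.006], [0.007, -0.048, 0.014], 0] [-0.07  0.25  2.48  1.41  0.52  0.36] [365. 186. 121.]
[[0.204, 0.08, -0.009], [0.017, -0.067, 0.019], 0] [-0.05  0.28  2.49  1.6   0.55  0.2 ] [378. 203. 126.]
[[0.249, 0.137, -0.012], [0.031, -0.083, 0.022], 0] [-0.03  0.3   2.5   1.78  0.59  0.04] [394. 216. 131.]
[[0.278, 0.206, -0.014], [0.048, -0.093, 0.025], 0] [-0.01  0.33  2.51  1.96  0.62 -0.12] [412. 222. 136.]
[[0.288, 0.284, -0.016], [0.067, -0.098, 0.027], 0] [ 0.01  0.35  2.51  2.15  0.66 -0.29] [432. 223. 140.]
[[0.276, 0.368, -0.019], [0.087, -0.096, 0.028], 0] [ 0.03  0.37  2.52  2.33  0.69 -0.45] [451. 218. 142.]
[[0.241, 0.453, -0.024], [0.106, -0.088, 0.028], 0] [ 0.05  0.4   2.53  2.52  0.73 -0.61] [469. 206. 142.]
[ 0.171  0.542  2.571  3.619  0.935 -1.586]
```

Tracking is exact, and the fitted model holds.

Call:
{"method": "arm_command", "body": {
  "targets": [
    [[0.076,0.01,-0.003],[0.001,-0.025,0.008],0],
    [[0.145,0.037,-0.006],[0.007,-0.048,0.014],0],
    [[0.204,0.08,-0.009],[0.017,-0.067,0.019],0],
    [[0.249,0.137,-0.012],[0.031,-0.083,0.022],0],
    [[0.278,0.206,-0.014],[0.048,-0.093,0.025],0],
    [[0.288,0.284,-0.016],[0.067,-0.098,0.027],0],
    [[0.276,0.368,-0.019],[0.087,-0.096,0.028],0],
    [[0.241,0.453,-0.024],[0.106,-0.088,0.028],0]
  ]
}}

```text
t: 3.3
eef_pos: [469.5, 203.6, 142.0]
tcp_rot: [-2.404, -0.586, -0.467]
ft_force: [-0.0, -0.3, -0.2]
opening: 1.0
```

```bash
python3 -c "
from cell import env
s=env.state();print(s['t'],s['joints'],s['eef_pos'])"; python3 path.py 6
```

```text
3.3 [ 0.04756381  0.39795896  2.52969983  2.52394638  0.7252534  -0.62217577] [469.49933527 203.64462627 142.00665205]
[[-0.054, 0.079, -0.028], [0.017, 0.015, 0.004], 0] [ 0.07  0.42  2.54  2.71  0.76 -0.78] [484. 187. 140.]
[[-0.129, 0.152, -0.063], [0.032, 0.035, 0.005], 0] [ 0.09  0.45  2.54  2.89  0.8  -0.94] [496. 165. 137.]
[[-0.224, 0.215, -0.103], [0.045, 0.06, 0.001], 0] [ 0.11  0.47  2.55  3.07  0.83 -1.1 ] [503. 138. 132.]
[[-0.337, 0.264, -0.149], [0.055, 0.089, -0.007], 0] [ 0.13  0.49  2.56  3.25  0.87 -1.27] [505. 107. 126.]
[[-0.466, 0.296, -0.199], [0.061, 0.119, -0.02], 0] [ 0.15  0.52  2.56  3.44  0.9  -1.43] [501.  74. 121.]
[[-0.609, 0.308, -0.253], [0.063, 0.151, -0.038], 0] [ 0.17  0.54  2.57  3.62  0.94 -1.59] [490.  40. 115.]
[ 0.171  0.542  2.571  3.619  0.935 -1.586]
```

Call:
{"method": "arm_command", "body": {
  "targets": [
    [[-0.054,0.079,-0.028],[0.017,0.015,0.004],0],
    [[-0.129,0.152,-0.063],[0.032,0.035,0.005],0],
    [[-0.224,0.215,-0.103],[0.045,0.06,0.001],0],
    [[-0.337,0.264,-0.149],[0.055,0.089,-0.007],80],
    [[-0.466,0.296,-0.199],[0.061,0.119,-0.02],80],
    [[-0.609,0.308,-0.253],[0.063,0.151,-0.038],80],
    [[-0.609,0.308,-0.253],[0.063,0.151,-0.038],80]
  ]
}}

```text
t: 4.0
eef_pos: [489.5, 39.3, 114.4]
tcp_rot: [3.137, -0.955, -0.292]
ft_force: [-0.0, 0.1, 0.6]
opening: 0.724
```

```bash
python3 - <<'E'
from h import *
from cell import env,read_camera,get_calibration
np.set_printoptions(precision=3,suppress=True)
s=env.state(); print(s["t"],s["eef_pos"],s["tcp_rot"],s["joints"],s["opening"])
c=get_calibration("wrist"); p,d=read_camera("wrist"); cv2.imwrite("pics/w1.png",p); W=cloud(c,d); np.save("pics/w1W.npy",W)
hsv=cv2.cvtColor(p,cv2.COLOR_BGR2HSV)
for nm,lo,hi in [("drawer",40,47),("wt",64,71)]:
    box=(W[...,0]>520)&(W[...,0]<750)&(W[...,1]<150)&(W[...,1]>-90)
    q=W[box&(W[...,2]>lo)&(W[...,2]<hi)][:,:2].astype(np.float32)
    if len(q): print(nm,len(q),cv2.minAreaRect(q))
p,d=read_camera("scene"); cv2.imwrite("pics/s1.png",p)
R,p0=cur(s)
E
```

```text
4.0 [489.497  39.341 114.368] [ 3.137 -0.955 -0.292] [ 0.171  0.541  2.572  3.62   0.93  -1.59 ] 0.7243476054099262
drawer 8400 ((634.0181274414062, 45.69415283203125), (85.16645812988281, 161.4347381591797), 81.38384246826172)
wt 2932 ((636.5341186523438, 49.93090057373047), (32.33094024658203, 100.79408264160156), 72.34798431396484)
```

View pics/w1.png

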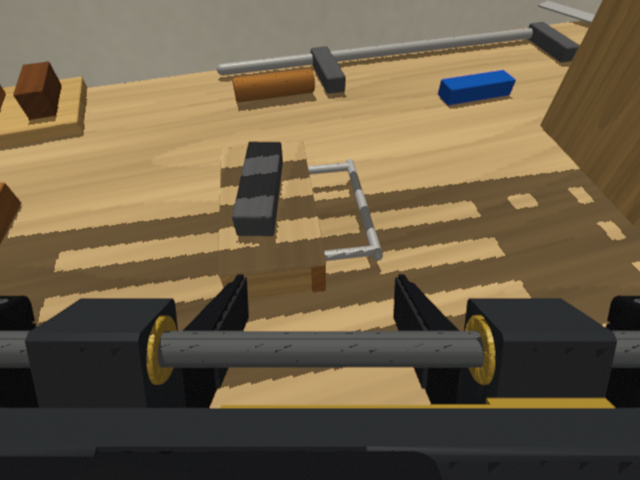

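View pics/s1.png

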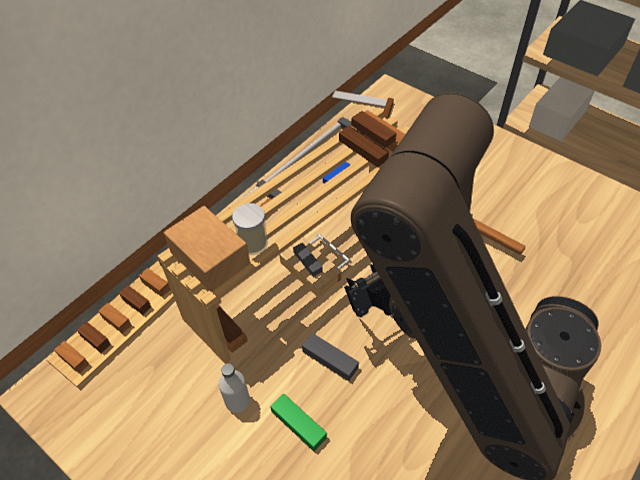

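```bash
cat > go.py <<'E'
from h import *
from cell import env
import sys
np.set_printoptions(precision=3,suppress=True)
from kin import ik
s=env.state(); R,p=cur(s); 
for a in sys.argv[1:]:
    T=pose(*map(float,a.split(","))); r,t=rel(R,p,*T); print(a,r.round(3).tolist(),t.round(4).tolist(),[ (q.round(2).tolist(),ok) for q,ok in ik(*T)])
E
python3 go.py 567,72,85,-17.5,35 644,48,80,-17.5,35 644,48,56,-17.5,35
```

```text
567,72,85,-17.5,35 [-0.014, 0.004, 0.004] [0.0124, -0.0513, 0.0702] [([0.23, 0.63, 2.38, 3.73, 0.85, -1.66], True)]
644,48,80,-17.5,35 [-0.014, 0.004, 0.004] [0.0549, -0.0505, 0.1389] [([0.13, 0.66, 2.22, 3.69, 0.73, -1.73], True)]
644,48,56,-17.5,35 [-0.014, 0.004, 0.004] [0.0353, -0.0504, 0.1528] [([0.13, 0.71, 2.23, 3.66, 0.78, -1.69], True)]
```

Call:
{"method": "arm_command", "body": {
  "targets": [
    [[-0.01,0.004,0.004],[0.006,-0.026,0.035],80],
    [[-0.014,0.004,0.004],[0.0124,-0.051,0.07],80],
    [[-0.014,0.004,0.004],[0.034,-0.051,0.105],80],
    [[-0.014,0.004,0.004],[0.055,-0.0505,0.139],80],
    [[-0.014,0.004,0.004],[0.055,-0.0505,0.139],80],
    [[-0.014,0.004,0.004],[0.045,-0.0505,0.146],80],
    [[-0.014,0.004,0.004],[0.035,-0.0505,0.153],80],
    [[-0.014,0.004,0.004],[0.035,-0.0505,0.153],80]
  ]
}}

```text
t: 4.9
eef_pos: [642.0, 46.6, 53.3]
tcp_rot: [3.133, -0.957, -0.3]
ft_force: [0.2, 0.1, 0.5]
opening: 0.685
```

```bash
python3 go.py 644,48,56,-17.5,35;  python3 - <<'E'
from h import *
from cell import env,read_camera
p,d=read_camera("wrist"); cv2.imwrite("pics/w2.png",p)
E
```

```text
644,48,56,-17.5,35 [0.004, 0.003, 0.003] [0.0031, -0.0019, -0.0004] [([0.13, 0.71, 2.23, 3.66, 0.78, -1.69], True)]
```

View pics/w2.png

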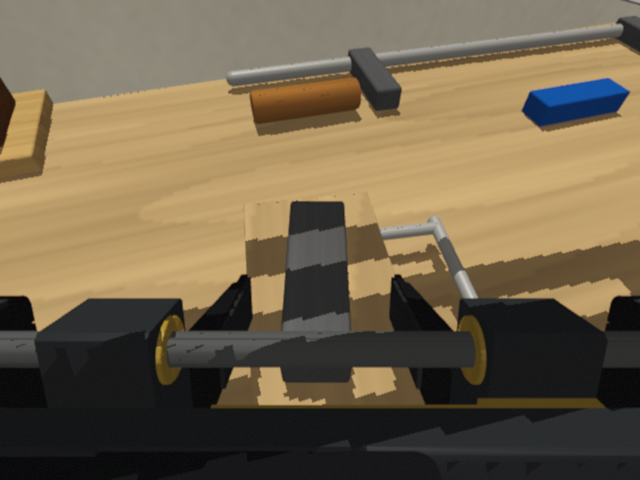

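Call:
{"method": "arm_command", "body": {
  "targets": [
    [[0,0,0],[0.003,-0.001,0],80],
    [[0,0,0],[0.003,-0.001,0],255],
    [[0,0,0],[0.003,-0.001,0],255],
    [[0,0,0],[0.003,-0.001,0],255],
    [[0,0,0],[0.003,-0.001,0],255],
    [[0,0,0],[0.003,-0.001,0],255]
  ]
}}

```text
t: 5.55
eef_pos: [645.2, 46.8, 58.1]
tcp_rot: [3.134, -0.96, -0.302]
ft_force: [-0.3, 1.3, -0.1]
opening: 0.323
```

Call:
{"method": "arm_command", "body": {
  "targets": [
    [[0,0,0],[0,0,0],255],
    [[0,0,0],[0,0,0],255]
  ]
}}

```text
t: 5.75
eef_pos: [645.2, 46.8, 58.1]
tcp_rot: [3.134, -0.96, -0.302]
ft_force: [-0.2, 1.9, 1.2]
opening: 0.294
```

```bash
python3 go.py 643,47,60,-17.5,35 643,47,90,-17.5,35 
```

```text
643,47,60,-17.5,35 [0.004, -0.0, 0.002] [0.0003, 0.0005, -0.0029] [([0.13, 0.71, 2.23, 3.66, 0.78, -1.69], True)]
643,47,90,-17.5,35 [0.004, -0.0, 0.002] [0.0249, 0.0006, -0.0201] [([0.13, 0.64, 2.22, 3.7, 0.71, -1.75], True)]
```

Call:
{"method": "arm_command", "body": {
  "targets": [
    [[0,0,0],[0,0,0],255],
    [[0,0,0],[0.004,0,-0.003],255],
    [[0,0,0],[0.008,0,-0.006],255],
    [[0,0,0],[0.012,0,-0.009],255],
    [[0,0,0],[0.016,0,-0.0115],255]
  ]
}}

```text
t: 6.25
eef_pos: [644.7, 46.7, 78.0]
tcp_rot: [3.134, -0.959, -0.302]
ft_force: [0.5, -0.8, -3.9]
opening: 0.269
```

```bash
 python3 - <<'E'
from h import *
from cell import env,read_camera
p,d=read_camera("wrist"); cv2.imwrite("pics/w3.png",p)
p,d=read_camera("scene"); cv2.imwrite("pics/s3.png",cv2.resize(p[180:330,240:440],(800,600)))
E
```

```text
(no output)
```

View pics/w3.png

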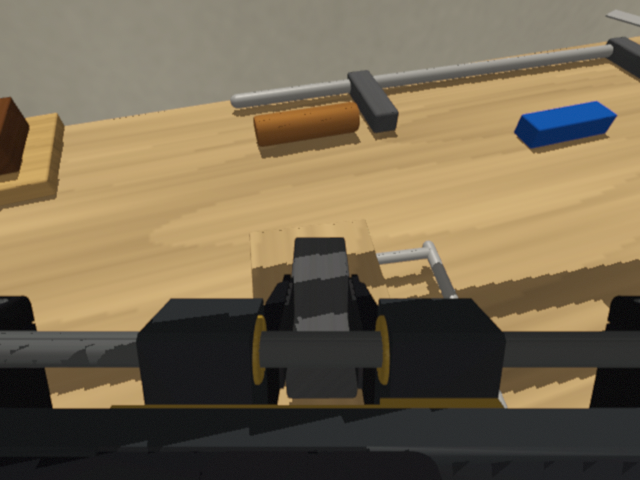

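View pics/s3.png

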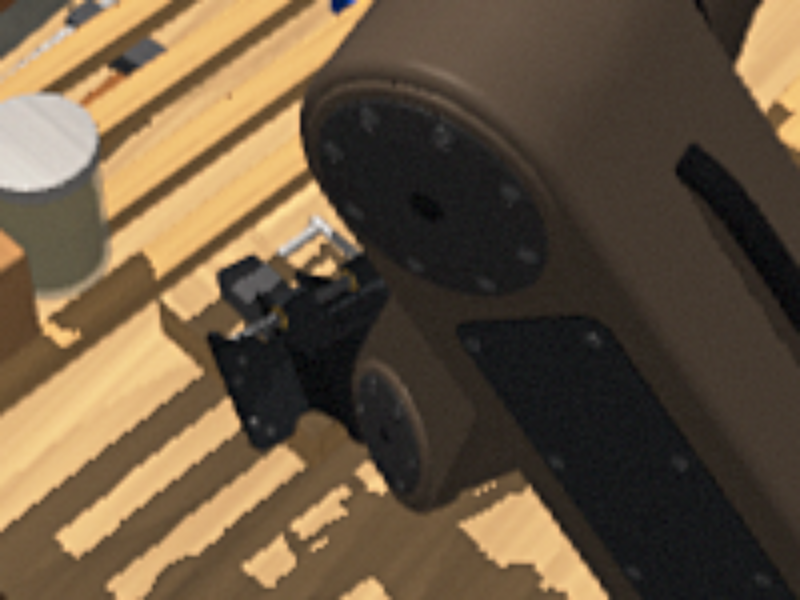

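Call:
{"method": "arm_command", "body": {
  "targets": [
    [[0,0,0],[0,0,0],255],
    [[0,0,0],[0,0,0],255]
  ]
}}

```text
t: 6.55
eef_pos: [644.8, 46.8, 77.6]
tcp_rot: [3.134, -0.96, -0.302]
ft_force: [-2.0, -0.3, -3.7]
opening: 0.264
```

```bash
 cat > wt.py <<'E'
from h import *
from cell import env,read_camera,get_calibration
np.set_printoptions(precision=2,suppress=True)
c=get_calibration("wrist");p,d=read_camera("wrist"); W=cloud(c,d); hsv=cv2.cvtColor(p,cv2.COLOR_BGR2HSV)
f=np.zeros(d.shape,bool); f[225:400,293:360]=1
m=f&(hsv[...,1]<70)&(W[...,2]>20)&(d>0); 
q=W[m]; z0=np.median(q[:,2]); print(len(q),np.median(q,0),q.min(0),q.max(0))
for _ in range(4):
    A=np.c_[q[:,:2],np.ones(len(q))]; x=np.linalg.lstsq(A,q[:,2],rcond=None)[0]; r=q[:,2]-A@x; q=q[np.abs(r)<max(1.5,np.std(r))]
print("plane slope x,y",x[:2],"n",len(q), "resid",np.std(r)); print(cv2.minAreaRect(q[:,:2].astype(np.float32)), q[:,2].mean(), env.state()["eef_pos"])
E
python3 wt.py
```

```text
10078 [610.02  56.37  85.  ] [559.16  21.96  66.49] [684.17  78.91 172.9 ]
plane slope x,y [-0.5  -0.08] n 1945 resid 2.8162378071106247
((639.1022338867188, 48.784751892089844), (30.129253387451172, 78.40245056152344), 69.66632843017578) 77.38358368160996 [644.81  46.86  77.52]
```

```bash
 python3 - <<'E'
from h import *
from cell import env,read_camera,get_calibration
np.set_printoptions(precision=1,suppress=True)
c=get_calibration("wrist");p,d=read_camera("wrist"); W=cloud(c,d)
for v in range(225,410,8): print(v,W[v,312],W[v,322],W[v,334],p[v,322])
E
```

```text
225 [711.5  31.1  44.5] [709.4  24.2  44.4] [707.1  15.8  44.1] [119 174 206]
233 [705.   33.1  43.4] [702.3  26.5  44.1] [700.4  18.1  43.4] [118 172 204]
241 [677.2  41.2  68.8] [675.1  35.4  69. ] [673.6  28.2  68.3] [42 41 42]
249 [669.1  43.6  71.3] [667.2  38.   71.5] [666.2  30.8  70. ] [42 41 43]
257 [662.3  45.7  72.8] [661.   40.   72.2] [657.9  33.8  73.6] [87 87 89]
265 [654.9  47.9  75.4] [654.2  42.2  74. ] [651.4  36.   75.1] [87 88 90]
273 [649.2  49.6  75.9] [646.7  44.7  77.2] [644.7  38.4  77.3] [86 88 89]
281 [642.4  51.7  78.5] [640.6  46.6  78.8] [638.8  40.5  78.6] [42 42 43]
289 [636.6  53.4  80. ] [634.1  48.8  81.6] [633.2  42.5  80. ] [40 40 41]
297 [630.4  55.3  82.7] [628.9  50.4  82.6] [627.5  44.5  81.8] [40 40 41]
305 [625.7  56.7  83. ] [624.   52.   83.4] [621.5  46.6  84.7] [41 41 42]
313 [620.6  58.2  84.5] [619.   53.6  84.7] [616.5  48.4  86.1] [42 43 42]
321 [615.7  59.7  86. ] [613.7  55.4  87.1] [612.4  49.8  86.3] [87 88 89]
329 [610.6  61.2  88.1] [610.2  56.5  86.3] [607.8  51.5  87.6] [88 90 90]
337 [566.8  73.5 171.7] [567.   71.1 169.9] [565.4  68.9 171.7] [44 45 44]
345 [565.6  73.9 170.4] [564.2  72.1 172.2] [563.9  69.4 171. ] [47 48 47]
353 [563.4  74.5 171.5] [563.4  72.3 169.9] [562.5  69.9 170.3] [48 49 49]
361 [562.9  74.7 168.5] [562.4  72.6 168.3] [nan nan nan] [48 50 49]
369 [591.1  67.1  91.8] [589.9  63.1  91.8] [588.7  58.1  90.9] [44 45 45]
377 [589.6  67.6  87.2] [588.4  63.5  87.1] [587.   58.6  86.5] [41 43 43]
385 [588.5  68.   81. ] [586.8  64.   82.1] [585.5  58.9  81.5] [41 42 42]
393 [587.1  68.5  75.4] [586.   64.2  74.8] [583.8  59.3  76.4] [42 42 42]
401 [593.8  66.8  43.2] [592.1  61.9  43.7] [590.4  55.9  43. ] [ 56  85 107]
409 [550.7  78.3 177.6] [550.   76.7 178. ] [549.4  74.6 177.9] [24 23 23]
```

Call:
{"method": "arm_command", "body": {
  "targets": [
    [[0,0,0],[-0.004,0,0.003],255],
    [[0,0,0],[-0.008,0,0.006],255],
    [[0,0,0],[-0.012,0,0.009],255],
    [[0,0,0],[-0.0155,0,0.011],255],
    [[0,0,0],[-0.0155,0,0.011],255],
    [[0,0,0],[-0.0155,0,0.011],255]
  ]
}}

```text
t: 7.25
eef_pos: [645.1, 46.6, 58.7]
tcp_rot: [3.134, -0.96, -0.302]
ft_force: [-1.9, 0.1, -0.2]
opening: 0.263
```

```bash
 python3 - <<'E'
from h import *
from cell import env,read_camera,get_calibration
np.set_printoptions(precision=1,suppress=True)
c=get_calibration("wrist");p,d=read_camera("wrist"); W=cloud(c,d)
for v in range(225,410,16): print(v,W[v,322],p[v,322])
print(env.state()["eef_pos"])
E
```

```text
225 [672.8  36.3  67.9] [41 42 42]
241 [661.7  39.8  67.4] [57 58 58]
257 [650.8  43.3  67.6] [91 91 92]
273 [640.6  46.7  68. ] [92 93 93]
289 [631.7  49.5  67.2] [42 42 43]
305 [622.3  52.5  68.3] [42 42 42]
321 [614.9  54.9  66.6] [43 43 43]
337 [566.7  71.2 152.5] [85 88 87]
353 [563.4  72.2 151.9] [47 48 46]
369 [592.1  62.3  68.3] [101 103 104]
385 [589.7  62.9  56.2] [41 42 43]
401 [586.7  63.8  44.1] [ 55  84 104]
[645.2  46.6  58.8]
```

```bash
python3 go.py 645,46.6,62,-17.5,25 651,44,55.5,-17.5,25; python3 go.py 480,60,12,-17.5,25 460,60,90,-17.5,25 480,60,12,-10,25| cut -d' ' -f1,8-
```

```text
645,46.6,62,-17.5,25 [0.005, 0.174, 0.002] [0.0026, 0.0001, -0.002] [([0.16, 0.81, 2.28, 3.61, 1.09, -1.6], True)]
651,44,55.5,-17.5,25 [0.005, 0.174, 0.002] [0.001, 0.0007, 0.0071] [([0.15, 0.82, 2.27, 3.6, 1.09, -1.59], True)]
480,60,12,-17.5,25 [([0.31, 1.13, 2.64, 3.7, 1.66, -1.22], True)]
460,60,90,-17.5,25 [([0.34, 0.88, 2.7, 3.72, 1.5, -1.31], True)]
480,60,12,-10,25 [([0.18, 1.22, 2.71, 3.48, 1.88, -1.31], True)]
```

Call:
{"method": "arm_command", "body": {
  "targets": [
    [[0,0,0],[0,0,0],110],
    [[0,0,0],[0,0,0],110],
    [[0,0,0],[0,0,0],110],
    [[0.002,0.09,0.002],[0.002,0,-0.001],110],
    [[0.005,0.174,0.002],[0.0026,0,-0.002],110],
    [[0.005,0.174,0.002],[0.001,0.0007,0.007],110],
    [[0.005,0.174,0.002],[0.001,0.0007,0.007],110]
  ]
}}

```text
t: 8.0
eef_pos: [651.4, 43.9, 53.9]
tcp_rot: [3.14, -1.13, -0.303]
ft_force: [-0.2, 0.4, 0.8]
opening: 0.567
```

```bash
python3 go.py 651,44,55.5,-17.5,25; python3 - <<'E'
from h import *
from cell import env,read_camera
p,d=read_camera("wrist"); cv2.imwrite("pics/w4.png",p)
E
```

```text
651,44,55.5,-17.5,25 [0.0, 0.004, 0.001] [0.0012, -0.0, -0.0011] [([0.15, 0.82, 2.27, 3.6, 1.09, -1.59], True)]
```

View pics/w4.png

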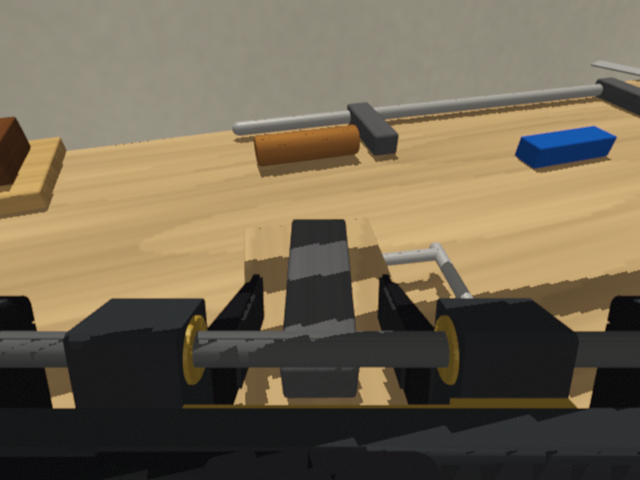

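Call:
{"method": "arm_command", "body": {
  "targets": [
    [[0,0,0],[0.0015,0,-0.001],255],
    [[0,0,0],[0.0015,0,-0.001],255],
    [[0,0,0],[0.0015,0,-0.001],255],
    [[0,0,0],[0.0015,0,-0.001],255],
    [[0,0,0],[0.0015,0,-0.001],255],
    [[0,0,0],[0.0015,0,-0.001],255],
    [[0,0,0],[0.0015,0,-0.001],255],
    [[0,0,0],[0.0015,0,-0.001],255]
  ]
}}

```text
t: 8.85
eef_pos: [650.8, 44.2, 58.0]
tcp_rot: [-3.141, -1.135, -0.305]
ft_force: [-2.4, 1.3, 6.6]
opening: 0.327
```

Call:
{"method": "arm_command", "body": {
  "targets": [
    [[0,0,0],[0.003,0,-0.0013],255],
    [[0,0,0],[0.006,0,-0.0027],255],
    [[0,0,0],[0.009,0,-0.0042],255],
    [[0,0,0],[0.013,0,-0.006],255],
    [[0,0,0],[0.018,0,-0.0085],255],
    [[0,0,0],[0.018,0,-0.0085],255]
  ]
}}

```text
t: 9.45
eef_pos: [650.6, 44.3, 78.1]
tcp_rot: [-3.141, -1.135, -0.305]
ft_force: [-0.6, -0.6, -6.1]
opening: 0.331
```

```bash
 cat > prof.py <<'E'
from h import *
from cell import env,read_camera,get_calibration
import sys
np.set_printoptions(precision=1,suppress=True)
c=get_calibration("wrist");p,d=read_camera("wrist"); W=cloud(c,d)
if len(sys.argv)>1: cv2.imwrite(sys.argv[1],p)
for v in range(200,410,12): print(v,W[v,322],p[v,322])
print(env.state()["eef_pos"])
E
python3 prof.py pics/w5.png
```

```text
200 [832.8 -15.6   0.1] [115 166 197]
212 [812.   -9.    0.2] [109 160 191]
224 [794.3  -3.3  -0.9] [118 171 202]
236 [673.9  35.3  86.1] [44 44 45]
248 [663.5  38.6  86.3] [92 93 94]
260 [654.1  41.6  86.3] [92 94 95]
272 [644.5  44.7  87.1] [79 79 81]
284 [636.4  47.2  87. ] [45 45 45]
296 [628.2  49.8  87.7] [44 44 45]
308 [621.4  52.   87.3] [45 45 46]
320 [613.6  54.5  88.8] [95 97 97]
332 [559.5  72.  155.2] [44 47 46]
344 [555.8  73.2 156.1] [49 51 51]
356 [554.3  73.6 153.9] [51 53 52]
368 [591.   61.7  87.9] [46 48 48]
380 [589.5  62.2  81.6] [45 46 46]
392 [589.2  62.2  72.7] [44 44 45]
404 [598.6  59.1  43.5] [ 52  85 105]
[650.5  44.2  77.8]
```

```bash
python3 go.py 645,46,88,-17.5,25 560,70,90,-17.5,25 468,60,90,-17.5,25 468,60,45,-17.5,25 468,60,20,-17.5,25 468,60,15,-17.5,25
```

```text
645,46,88,-17.5,25 [-0.001, 0.0, 0.0] [0.0068, -0.0, -0.0096] [([0.15, 0.74, 2.28, 3.63, 1.03, -1.63], True)]
560,70,90,-17.5,25 [-0.001, 0.0, 0.0] [-0.0287, 0.0026, -0.0904] [([0.27, 0.75, 2.45, 3.7, 1.19, -1.53], True)]
468,60,90,-17.5,25 [-0.001, 0.0, 0.0] [-0.0645, 0.0398, -0.1673] [([0.33, 0.87, 2.68, 3.71, 1.47, -1.33], True)]
468,60,45,-17.5,25 [-0.001, 0.0, 0.0] [-0.1053, 0.0398, -0.1482] [([0.33, 1.05, 2.68, 3.71, 1.62, -1.24], True)]
468,60,20,-17.5,25 [-0.001, 0.0, 0.0] [-0.1279, 0.0398, -0.1377] [([0.33, 1.14, 2.67, 3.71, 1.69, -1.19], True)]
468,60,15,-17.5,25 [-0.001, 0.0, 0.0] [-0.1325, 0.0398, -0.1356] [([0.33, 1.15, 2.67, 3.71, 1.7, -1.19], True)]
```

Call:
{"method": "arm_command", "body": {
  "targets": [
    [[0,0,0],[0.007,0,-0.0096],255],
    [[0,0,0],[-0.006,0.001,-0.037],255],
    [[0,0,0],[-0.018,0.002,-0.064],255],
    [[0,0,0],[-0.029,0.0026,-0.0904],255],
    [[0,0,0],[-0.041,0.015,-0.116],255],
    [[0,0,0],[-0.053,0.028,-0.142],255],
    [[0,0,0],[-0.0645,0.04,-0.167],255],
    [[0,0,0],[-0.0645,0.04,-0.167],255]
  ]
}}

```text
t: 10.3
eef_pos: [465.3, 59.6, 89.3]
tcp_rot: [3.135, -1.13, -0.298]
ft_force: [0.7, 0.0, -6.4]
opening: 0.33
```

```bash
python3 prof.py pics/w6.png; python3 go.py  468,60,45,-17.5,25 468,60,20,-17.5,25 468,60,15,-17.5,25|cut -c1-100
```

```text
200 [600.1  15.   43.7] [ 59  90 111]
212 [582.   20.7  44.1] [117 168 200]
224 [566.   25.8  43.9] [ 58  88 109]
236 [491.6  49.7  94.7] [93 94 95]
248 [479.4  53.6  96.5] [94 95 97]
260 [469.9  56.6  96.5] [94 95 97]
272 [461.5  59.3  96.2] [96 97 98]
284 [452.1  62.3  97.4] [96 97 98]
296 [443.5  65.   98.4] [96 97 99]
308 [435.8  67.5  99.2] [97 99 99]
320 [429.2  69.6  99.1] [ 97  98 100]
332 [374.6  87.3 166.8] [95 98 98]
344 [371.2  88.4 167.3] [91 94 95]
356 [368.9  89.1 166.5] [59 61 61]
368 [404.7  77.3 101.3] [86 90 90]
380 [403.9  77.5  93.8] [46 46 47]
392 [403.2  77.7  85.7] [46 48 48]
404 [440.1  65.4  -0.2] [ 56 113 141]
[467.1  60.   89.2]
468,60,45,-17.5,25 [-0.001, 0.003, 0.002] [-0.0397, -0.0003, 0.0196] [([0.33, 1.05, 2.68, 3.71, 1.62
468,60,20,-17.5,25 [-0.001, 0.003, 0.002] [-0.0623, -0.0004, 0.0302] [([0.33, 1.14, 2.67, 3.71, 1.69
468,60,15,-17.5,25 [-0.001, 0.003, 0.002] [-0.0668, -0.0004, 0.0323] [([0.33, 1.15, 2.67, 3.71, 1.7,
```

Call:
{"method": "arm_command", "body": {
  "targets": [
    [[0,0.03,0],[-0.014,0,0.007],255],
    [[0,0.05,0],[-0.027,0,0.013],255],
    [[0,0.055,0],[-0.04,0,0.0196],255],
    [[0,0.055,0],[-0.048,0,0.0235],255],
    [[0,0.055,0],[-0.054,0,0.0265],255],
    [[0,0.055,0],[-0.058,0,0.0285],255],
    [[0,0.055,0],[-0.06,0,0.0295],255],
    [[0,0.055,0],[-0.06,0,0.0295],255]
  ]
}}

```text
t: 11.15
eef_pos: [469.6, 59.3, 22.8]
tcp_rot: [-3.141, -1.189, -0.305]
ft_force: [0.8, 0.2, -6.3]
opening: 0.329
```

```bash
python3 prof.py pics/w7.png;  python3 -c "
from cell import env
s=env.state();print(s['ft_force'],s['joints'])"
```

```text
200 [553.6  31.   18.5] [ 56  96 124]
212 [553.8  30.9   8. ] [ 53  91 116]
224 [550.4  31.9  -0.5] [ 64  96 118]
236 [496.3  49.3  29.3] [48 49 49]
248 [484.5  53.1  29.9] [ 97  98 101]
260 [475.6  55.9  28.8] [ 98 101 102]
272 [465.7  59.   29.1] [ 99 100 102]
284 [456.2  62.1  29.8] [ 99 101 102]
296 [448.4  64.6  29.5] [100 102 103]
308 [439.9  67.3  30.4] [101 104 105]
320 [433.3  69.4  29.9] [101 103 105]
332 [374.6  88.3  94.6] [102 105 104]
344 [371.3  89.3  94.7] [95 98 98]
356 [369.3  90.   93.3] [61 62 62]
368 [409.5  77.   29.5] [91 93 94]
380 [408.   77.4  23.6] [50 50 50]
392 [407.4  77.6  15.9] [50 50 50]
404 [411.3  76.3  -0.1] [ 62 121 150]
[469.5  59.3  23. ]
[-0.5294002   0.26017473 -5.1597614 ] [ 0.34285255  1.19286658  2.67512397  3.75195029  1.78579832 -1.14798323]
```

Call:
{"method": "arm_command", "body": {
  "targets": [
    [[0,0,0],[-0.0015,0,0.0006],255],
    [[0,0,0],[-0.003,0,0.0012],255],
    [[0,0,0],[-0.004,0,0.0016],255],
    [[0,0,0],[-0.005,0,0.002],255],
    [[0,0,0],[-0.0055,0,0.0022],255],
    [[0,0,0],[-0.0055,0,0.0022],255]
  ]
}}

```text
t: 11.8
eef_pos: [469.4, 59.3, 16.6]
tcp_rot: [3.141, -1.189, -0.304]
ft_force: [-0.0, 0.3, -5.4]
opening: 0.328
```

Call:
{"method": "arm_command", "body": {
  "targets": [
    [[0,0,0],[-0.0005,0,0.0002],255],
    [[0,0,0],[-0.001,0,0.0004],255],
    [[0,0,0],[-0.001,0,0.0004],255]
  ]
}}

```text
t: 12.1
eef_pos: [469.4, 59.3, 16.5]
tcp_rot: [3.141, -1.191, -0.304]
ft_force: [-4.3, 1.4, 4.9]
opening: 0.334
```

Call:
{"method": "arm_command", "body": {
  "targets": [
    [[0,0,0],[0,0,0],150],
    [[0,0,0],[0,0,0],120],
    [[0,0,0],[0,0,0],110],
    [[0,0,0],[0,0,0],110],
    [[0,0,0],[0.018,0,-0.008],110],
    [[0,0,0],[0.05,0,-0.02],110],
    [[0,0,0],[0.09,0,-0.036],110]
  ]
}}

```text
t: 12.8
eef_pos: [469.5, 59.0, 105.8]
tcp_rot: [3.135, -1.186, -0.299]
ft_force: [0.5, -0.7, 0.3]
opening: 0.57
```

```bash
python3 prof.py pics/w8.png >/dev/null; python3 - <<'E'
from h import *
from cell import env,read_camera,get_calibration
c=get_calibration("wrist");p,d=read_camera("wrist"); W=cloud(c,d)
def box(x0,x1,y0,y1,z0,z1): return (W[...,0]>x0)&(W[...,0]<x1)&(W[...,1]>y0)&(W[...,1]<y1)&(W[...,2]>z0)&(W[...,2]<z1)
for n,b in dict(wt=(380,545,0,150,20,28),dr=(530,750,-30,150,40,48)).items():
    q=W[box(*b)]; print(n,len(q),cv2.minAreaRect(q[:,:2].astype(np.float32)),q[:,2].mean(),q[:,2].std())
m=box(540,720,-90,0,16,32); q=W[m];print("bar",len(q),q.min(0),q.max(0),np.median(q,0))
print(env.state()["eef_pos"])
E
```

```text
wt 1749 ((463.33062744140625, 60.474029541015625), (32.04939651489258, 29.210050582885742), 73.01031494140625) 23.566874167945098 0.652495932692353
dr 8260 ((634.388671875, 45.60687255859375), (85.08851623535156, 162.4407958984375), 81.33356475830078) 43.54650288308578 0.5849543953486708
bar 1275 [553.01329621 -56.46448396  17.24643929] [ 6.87003126e+02 -5.43199758e-01  2.74786471e+01] [600.38248712 -35.26076828  25.07399687]
[469.86105347  59.13142745 112.75390796]
```

View pics/w8.png

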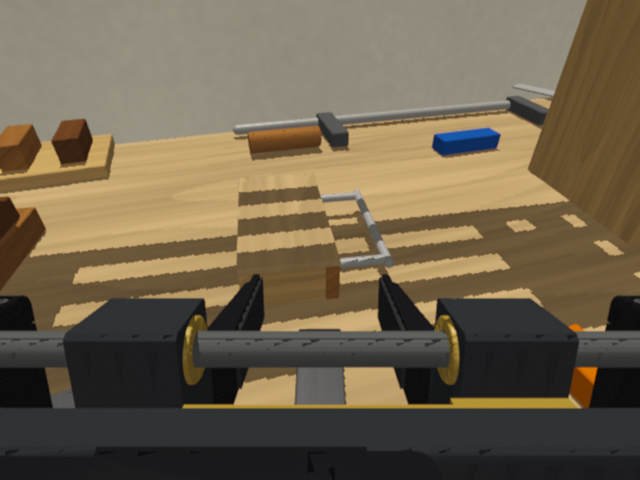

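```bash
python3 go.py 510,0,100,-8.6,32 548.7,-33,53.5,-8.6,35 605.4,-41.5,13.4,-8.6,35
```

```text
510,0,100,-8.6,32 [0.137, -0.185, -0.074] [0.0088, 0.0444, 0.0568] [([-0.11, 0.67, 2.64, 3.18, 1.18, -1.56], True)]
548.7,-33,53.5,-8.6,35 [0.135, -0.237, -0.078] [-0.0173, 0.0644, 0.1173] [([-0.21, 0.75, 2.53, 3.09, 1.1, -1.58], True)]
605.4,-41.5,13.4,-8.6,35 [0.135, -0.237, -0.078] [-0.034, 0.0557, 0.1847] [([-0.2, 0.83, 2.39, 3.1, 1.04, -1.58], True)]
```

Call:
{"method": "arm_command", "body": {
  "targets": [
    [[0.045,-0.06,-0.025],[0.003,0.014,0.018],135],
    [[0.09,-0.12,-0.05],[0.006,0.029,0.037],135],
    [[0.137,-0.185,-0.074],[0.0088,0.0444,0.0568],135],
    [[0.135,-0.21,-0.076],[-0.004,0.054,0.086],135],
    [[0.135,-0.237,-0.078],[-0.0173,0.0644,0.1173],135],
    [[0.135,-0.237,-0.078],[-0.0173,0.0644,0.1173],135],
    [[0.135,-0.237,-0.078],[-0.0173,0.0644,0.1173],135]
  ]
}}

```text
t: 13.6
eef_pos: [547.6, -33.5, 45.6]
tcp_rot: [3.135, -0.95, -0.147]
ft_force: [-1.7, -0.3, -0.2]
opening: 0.474
```

```bash
python3 go.py 605.4,-41.5,13.4,-8.6,35; python3 - <<'E'
from h import *
from cell import env,read_camera,get_calibration
np.set_printoptions(precision=1,suppress=True)
c=get_calibration("wrist");p,d=read_camera("wrist"); W=cloud(c,d); cv2.imwrite("pics/w9.png",p)
hsv=cv2.cvtColor(p,cv2.COLOR_BGR2HSV)
def box(x0,x1,y0,y1,z0,z1): return (W[...,0]>x0)&(W[...,0]<x1)&(W[...,1]>y0)&(W[...,1]<y1)&(W[...,2]>z0)&(W[...,2]<z1)
m=box(600,720,-90,-30,14,32);q=W[m];print(len(q),cv2.minAreaRect(q[:,:2].astype(np.float32)),q[:,2].max()); print(np.polyfit(q[:,0],q[:,1],1))
print(env.state()["eef_pos"],env.state()["opening"])
E
```

```text
605.4,-41.5,13.4,-8.6,35 [0.003, 0.01, 0.002] [0.0077, -0.001, 0.0662] [([-0.2, 0.83, 2.39, 3.1, 1.04, -1.58], True)]
1208 ((643.2735595703125, -46.662567138671875), (85.21807861328125, 27.42549705505371), 4.754171371459961) 27.293732339203217
[ -0. -24.]
[547.3 -32.8  46. ] 0.47348539947848517
```

View pics/w9.png

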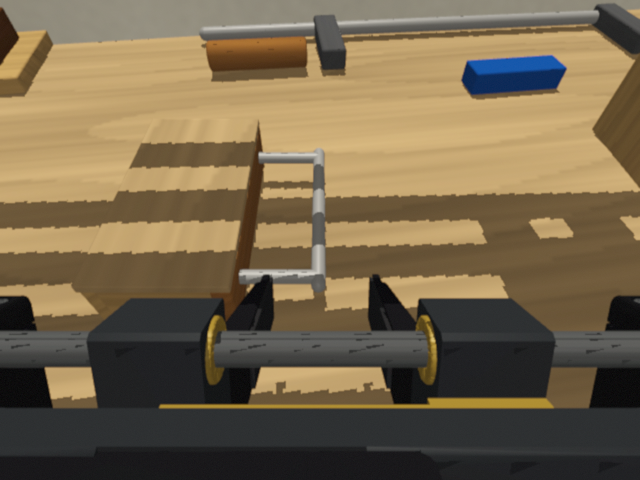

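Call:
{"method": "arm_command", "body": {
  "targets": [
    [[0.003,0.01,0.002],[0.0077,-0.0005,0.006],135],
    [[0.003,0.01,0.002],[0.008,-0.001,0.025],135],
    [[0.003,0.01,0.002],[0.008,-0.001,0.045],135],
    [[0.003,0.01,0.002],[0.008,-0.001,0.058],135],
    [[0.003,0.01,0.002],[0.0077,-0.001,0.0662],135],
    [[0.003,0.01,0.002],[0.0077,-0.001,0.0662],135],
    [[0.003,0.01,0.002],[0.0077,-0.001,0.0662],135]
  ]
}}

```text
t: 14.35
eef_pos: [605.5, -40.7, 14.5]
tcp_rot: [3.14, -0.961, -0.148]
ft_force: [-0.0, 0.8, -0.1]
opening: 0.469
```

```bash
python3 go.py 605.4,-41.5,13.4,-8.6,35; python3 - <<'E'
from h import *
from cell import env,read_camera,get_calibration
p,d=read_camera("wrist");cv2.imwrite("pics/w10.png",p)
print(env.state()["ft_force"],env.state()["eef_pos"])
E
```

```text
605.4,-41.5,13.4,-8.6,35 [-0.001, -0.001, 0.001] [-0.0009, 0.0008, 0.0007] [([-0.2, 0.83, 2.39, 3.1, 1.04, -1.58], True)]
[-0.51137089  0.18558326  0.04185665] [605.4302931  -40.78885967  14.57190404]
```

View pics/w10.png

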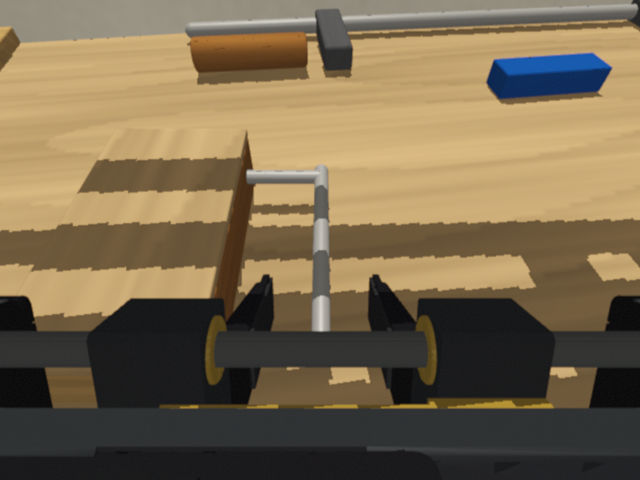

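Centred on the bar. Close.

Call:
{"method": "arm_command", "body": {
  "targets": [
    [[0,0,0],[0,0,0],255],
    [[0,0,0],[0,0,0],255],
    [[0,0,0],[0,0,0],255],
    [[0,0,0],[0,0,0],255],
    [[0,0,0],[0,0,0],255],
    [[0,0,0],[0,0,0],255],
    [[0,0,0],[0,0,0],255],
    [[0,0,0],[0,0,0],255]
  ]
}}

```text
t: 15.2
eef_pos: [606.1, -41.1, 14.6]
tcp_rot: [3.14, -0.962, -0.148]
ft_force: [-1.2, -0.3, 3.0]
opening: 0.049
```

Call:
{"method": "arm_command", "body": {
  "targets": [
    [[0,0,0],[0,0,0],255],
    [[0,0,0],[0,0,0],255]
  ]
}}

```text
t: 15.4
eef_pos: [606.0, -41.1, 14.5]
tcp_rot: [3.14, -0.961, -0.148]
ft_force: [-1.5, -0.6, 3.0]
opening: 0.051
```

```bash
python3 go.py 605.4,-41.5,43.4,-8.6,35  606,-37,60,-8.6,35 610,-15,138,-8.6,35
```

```text
605.4,-41.5,43.4,-8.6,35 [-0.0, -0.002, 0.001] [0.0234, 0.0005, -0.017] [([-0.2, 0.75, 2.39, 3.09, 0.96, -1.57], True)]
606,-37,60,-8.6,35 [-0.0, -0.002, 0.001] [0.0369, -0.004, -0.0266] [([-0.19, 0.7, 2.39, 3.11, 0.91, -1.57], True)]
610,-15,138,-8.6,35 [-0.0, -0.002, 0.001] [0.1013, -0.0263, -0.0707] [([-0.12, 0.49, 2.34, 3.18, 0.65, -1.58], True)]
```

Call:
{"method": "arm_command", "body": {
  "targets": [
    [[0,0,0],[0.004,0,-0.003],255],
    [[0,0,0],[0.008,0,-0.006],255],
    [[0,0,0],[0.012,0,-0.009],255],
    [[0,0,0],[0.016,0,-0.012],255],
    [[0,0,0],[0.02,0,-0.014],255],
    [[0,0,0],[0.024,0,-0.017],255],
    [[0,0,0],[0.024,0,-0.017],255]
  ]
}}

```text
t: 16.1
eef_pos: [606.0, -41.0, 44.7]
tcp_rot: [3.14, -0.962, -0.148]
ft_force: [0.1, 0.6, 0.4]
opening: 0.003
```

```bash
python3 - <<'E'
from h import *
from cell import env,read_camera,get_calibration
p,d=read_camera("wrist");cv2.imwrite("pics/w11.png",p)
p,d=read_camera("scene"); cv2.imwrite("pics/s11.png",cv2.resize(p[180:330,220:420],(800,600)))
s=env.state();print(s["ft_force"],s["moment"],s["eef_pos"],s["opening"])
E
```

```text
[-0.0486589   0.14866452  0.40772257] [0.11144329 0.42084455 0.01931913] [605.89796362 -41.01024033  44.05765255] 0.004954942891170927
```

View pics/w11.png

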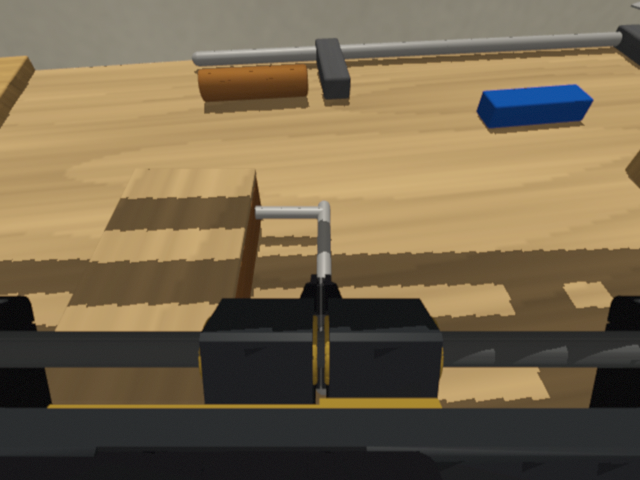

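View pics/s11.png

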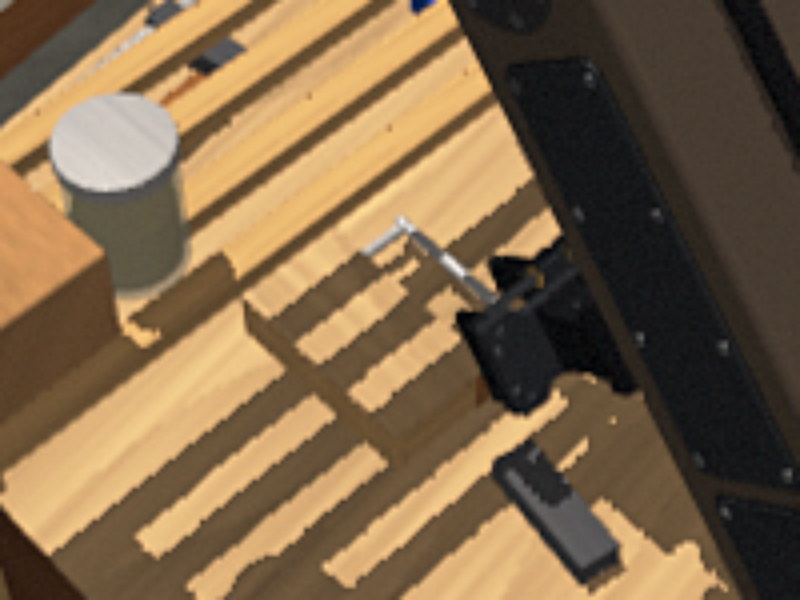

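Call:
{"method": "arm_command", "body": {
  "targets": [
    [[0,0,0],[0.004,0,-0.003],200],
    [[0,0,0],[0.004,0,-0.003],135],
    [[0,0,0],[0.004,0,-0.003],135],
    [[0,0,0],[0.004,0,-0.003],135]
  ]
}}

```text
t: 16.6
eef_pos: [605.6, -41.0, 48.7]
tcp_rot: [3.14, -0.961, -0.148]
ft_force: [-0.0, -0.0, 0.3]
opening: 0.286
```

```bash
python3 - <<'E'
from h import *
from cell import env,read_camera,get_calibration
c=get_calibration("wrist");p,d=read_camera("wrist"); W=cloud(c,d); cv2.imwrite("pics/w12.png",p)
def box(x0,x1,y0,y1,z0,z1): return (W[...,0]>x0)&(W[...,0]<x1)&(W[...,1]>y0)&(W[...,1]<y1)&(W[...,2]>z0)&(W[...,2]<z1)
q=W[box(530,750,-30,150,40,48)]; print(len(q),cv2.minAreaRect(q[:,:2].astype(np.float32)),q[:,2].mean())
m=box(630,720,-70,-44,17,30); q=W[m]; print(np.polyfit(q[:,0],q[:,1],1),q.mean(0))
p,d=read_camera("scene");c=get_calibration("scene");W=cloud(c,d)
q=W[box(530,750,-30,150,40,48)]; print(len(q),cv2.minAreaRect(q[:,:2].astype(np.float32)),q[:,2].mean())
E
python3 go.py 604,-41,50,-8.6,35
```

```text
23638 ((632.5285034179688, 43.986297607421875), (85.8446044921875, 161.14479064941406), 81.20321655273438) 43.496053469376754
[-0.08711588  6.59731313] [657.23882933 -50.65862486  25.09412301]
1218 ((630.6207275390625, 45.85637283325195), (87.22482299804688, 160.65194702148438), 80.99008178710938) 43.60906265447054
604,-41,50,-8.6,35 [-0.001, -0.001, 0.001] [0.0002, 0.0003, -0.0021] [([-0.2, 0.73, 2.39, 3.09, 0.94, -1.57], True)]
```

View pics/w12.png

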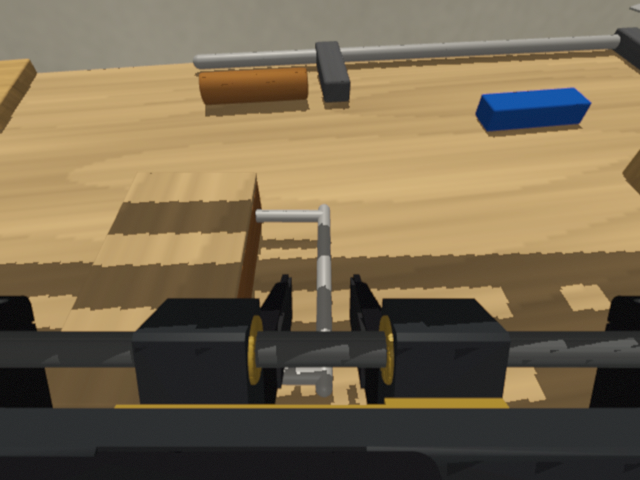

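```bash
python3 go.py 606,-43.5,45,-8.8,35 606,-43.5,10.5,-8.8,35 
```

```text
606,-43.5,45,-8.8,35 [-0.003, -0.001, 0.003] [-0.0026, 0.0025, 0.0027] [([-0.2, 0.74, 2.39, 3.09, 0.95, -1.57], True)]
606,-43.5,10.5,-8.8,35 [-0.003, -0.001, 0.003] [-0.0309, 0.0025, 0.0225] [([-0.2, 0.84, 2.39, 3.1, 1.05, -1.58], True)]
```

Call:
{"method": "arm_command", "body": {
  "targets": [
    [[-0.003,0,0.003],[-0.003,0.0025,0.003],135],
    [[-0.003,0,0.003],[-0.01,0.0025,0.008],135],
    [[-0.003,0,0.003],[-0.018,0.0025,0.014],135],
    [[-0.003,0,0.003],[-0.025,0.0025,0.018],135],
    [[-0.003,0,0.003],[-0.031,0.0025,0.0225],135],
    [[-0.003,0,0.003],[-0.031,0.0025,0.0225],135]
  ]
}}

```text
t: 17.3
eef_pos: [606.1, -43.5, 9.4]
tcp_rot: [-3.141, -0.961, -0.153]
ft_force: [2.1, 1.6, 2.1]
opening: 0.47
```

```bash
python3 go.py 606,-43.5,10.5,-8.8,35 
```

```text
606,-43.5,10.5,-8.8,35 [-0.001, -0.001, 0.0] [0.0008, 0.0, -0.0007] [([-0.2, 0.84, 2.39, 3.1, 1.05, -1.58], True)]
```

Close with patience.

Call:
{"method": "arm_command", "body": {
  "targets": [
    [[0,0,0],[0.001,0,-0.0005],255],
    [[0,0,0],[0.001,0,-0.0005],255],
    [[0,0,0],[0.001,0,-0.0005],255],
    [[0,0,0],[0.001,0,-0.0005],255],
    [[0,0,0],[0.001,0,-0.0005],255],
    [[0,0,0],[0.001,0,-0.0005],255],
    [[0,0,0],[0.001,0,-0.0005],255],
    [[0,0,0],[0.001,0,-0.0005],255]
  ]
}}

```text
t: 18.1
eef_pos: [606.2, -43.6, 11.8]
tcp_rot: [3.142, -0.962, -0.153]
ft_force: [-1.2, 0.3, 3.3]
opening: 0.074
```

Call:
{"method": "arm_command", "body": {
  "targets": [
    [[0,0,0],[0,0,0],255],
    [[0,0,0],[0,0,0],255],
    [[0,0,0],[0,0,0],255]
  ]
}}

```text
t: 18.4
eef_pos: [606.2, -43.6, 11.7]
tcp_rot: [3.142, -0.961, -0.153]
ft_force: [-1.1, -0.5, 1.8]
opening: 0.076
```

Call:
{"method": "arm_command", "body": {
  "targets": [
    [[0,0,0],[0,0,0],200],
    [[0,0,0],[0,0,0],190],
    [[0,0,0],[-0.001,0,0.0005],190],
    [[0,0,0],[-0.002,0,0.0015],190],
    [[0,0,0],[-0.002,0,0.0015],190]
  ]
}}

```text
t: 18.9
eef_pos: [606.6, -43.8, 9.3]
tcp_rot: [3.142, -0.963, -0.153]
ft_force: [1.1, -0.9, 4.0]
opening: 0.254
```

Call:
{"method": "arm_command", "body": {
  "targets": [
    [[0,0,0],[0,0,0],255],
    [[0,0,0],[0,0,0],255],
    [[0,0,0],[0,0,0],255],
    [[0,0,0],[0,0,0],255],
    [[0,0,0],[0,0,0],255]
  ]
}}

```text
t: 19.4
eef_pos: [606.2, -43.6, 9.1]
tcp_rot: [3.142, -0.961, -0.153]
ft_force: [1.2, -0.2, 2.0]
opening: 0.081
```

Call:
{"method": "arm_command", "body": {
  "targets": [
    [[0,0,0],[0,0,0],255],
    [[0,0,0],[0.002,0,-0.0015],255],
    [[0,0,0],[0.004,0,-0.003],255],
    [[0,0,0],[0.006,0,-0.0045],255],
    [[0,0,0],[0.008,0,-0.006],255]
  ]
}}

```text
t: 19.9
eef_pos: [605.6, -43.5, 19.1]
tcp_rot: [3.141, -0.96, -0.153]
ft_force: [0.6, 0.2, -2.1]
opening: 0.078
```

Call:
{"method": "arm_command", "body": {
  "targets": [
    [[0,0,0],[0.003,0,-0.002],255],
    [[0,0,0],[0.006,0,-0.004],255],
    [[0,0,0],[0.01,0,-0.007],255],
    [[0,0,0],[0.014,0,-0.01],255],
    [[0,0,0],[0.018,0,-0.0125],255],
    [[0,0,0],[0.022,0,-0.0155],255],
    [[0,0,0],[0.0246,0,-0.0172],255]
  ]
}}

```text
t: 20.6
eef_pos: [605.9, -43.5, 49.8]
tcp_rot: [-3.142, -0.962, -0.153]
ft_force: [0.0, 0.4, -2.7]
opening: 0.076
```

```bash
cat > look.py <<'E'
from h import *
from cell import env,read_camera,get_calibration
import sys
n=sys.argv[1]
p,d=read_camera("wrist")
q,d2=read_camera("scene"); q=cv2.resize(q[180:330,210:410],(560,420)); cv2.imwrite(f"pics/{n}.png",np.vstack([cv2.resize(p,(560,420)),q])[:, :].astype(np.uint8)) if 0 else cv2.imwrite(f"pics/{n}.png",np.hstack([cv2.resize(p,(400,300)),cv2.resize(q,(400,300))]))
s=env.state();print(s["t"],s["ft_force"].round(1),s["moment"].round(2),s["eef_pos"].round(1),s["opening"])
E
python3 look.py l1
```

```text
20.7 [-0.5 -0.7 -0.7] [-0.03  0.62 -0.23] [606.  -43.6  49.8] 0.07665628327918134
```

View pics/l1.png

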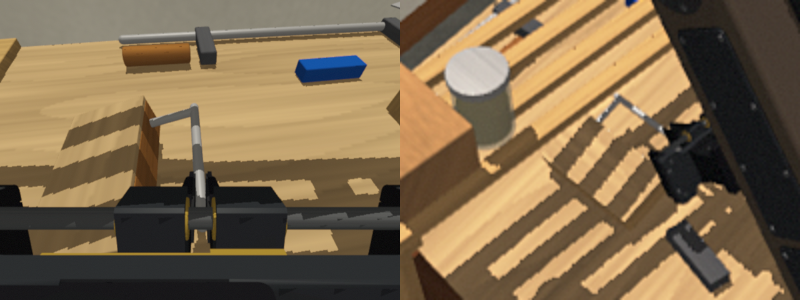

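Call:
{"method": "arm_command", "body": {
  "targets": [
    [[0,0,0],[0.004,-0.001,-0.003],255],
    [[0,0,0],[0.008,-0.003,-0.006],255],
    [[0,0,0],[0.012,-0.005,-0.0085],255],
    [[0,0,0],[0.016,-0.007,-0.011],255],
    [[0,0,0],[0.02,-0.009,-0.014],255],
    [[0,0,0],[0.025,-0.011,-0.0175],255],
    [[0,0,0],[0.03,-0.013,-0.021],255],
    [[0,0,0],[0.034,-0.015,-0.024],255]
  ]
}}

```text
t: 21.5
eef_pos: [608.0, -28.4, 91.4]
tcp_rot: [-3.142, -0.962, -0.153]
ft_force: [0.6, 0.2, -2.7]
opening: 0.066
```

```bash
python3 look.py l2
```

```text
21.6 [-0.8 -1.8  1.3] [-0.09  0.47 -0.25] [608.1 -28.5  91.8] 0.06657561062079197
```

View pics/l2.png

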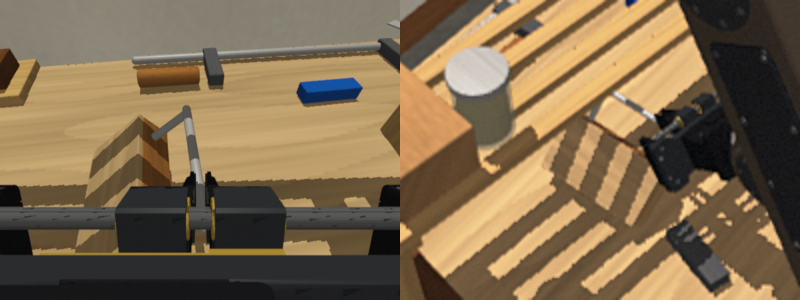

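```bash
cat > prof2.py <<'E'
from h import *
from cell import env,read_camera,get_calibration
np.set_printoptions(precision=1,suppress=True)
C=np.array([632.5,44.0]);a=np.radians(-8.8);ex=np.array([np.cos(a),np.sin(a)]);ey=np.array([-np.sin(a),np.cos(a)])
for n in ("scene","wrist"):
    c=get_calibration(n);p,d=read_camera(n);W=cloud(c,d)
    q=W[np.isfinite(W[...,2])]; X=(q[:,:2]-C)@ex;Y=(q[:,:2]-C)@ey;z=q[:,2]
    for x0 in (-60,-30,20,60):
        m=(np.abs(X-x0)<6)&(z>3)&(z<200)&(np.abs(Y)<190)
        b={}
        for yb in range(-190,190,12):
            k=m&(Y>=yb)&(Y<yb+12)
            if k.sum()>2: b[yb+6]=(int(z[k].min()),int(z[k].max()))
        print(n,x0,b)
s=env.state(); print(s["eef_pos"],(s["eef_pos"][:2]-C)@ex,(s["eef_pos"][:2]-C)@ey)
E
python3 prof2.py
```

```text
scene -60 {-88: (132, 136), -76: (97, 133), -64: (94, 142), -28: (72, 89), -16: (67, 89), -4: (60, 77), 8: (50, 69), 20: (38, 58), 32: (33, 49), 44: (3, 37), 92: (3, 4), 128: (3, 4), 164: (3, 6)}
scene -30 {-76: (103, 119), -64: (99, 118), -40: (61, 70), -28: (74, 85), -16: (70, 88), -4: (61, 81), 8: (51, 73), 20: (41, 61), 32: (3, 53), 44: (4, 45), 152: (3, 8)}
scene 20 {-88: (3, 4), -64: (98, 105), -40: (56, 60), -28: (63, 76), -16: (78, 91), -4: (68, 88), 8: (56, 80), 20: (49, 75), 32: (3, 60), 44: (3, 47), 56: (4, 38), 80: (3, 5)}
scene 60 {-136: (3, 4), -76: (3, 5), -28: (64, 73), 8: (66, 74), 20: (53, 69), 32: (43, 61), 44: (29, 51), 56: (3, 42), 68: (3, 3), 80: (3, 4), 104: (3, 7)}
wrist -60 {-88: (133, 142), -76: (109, 142), -64: (134, 142), -16: (72, 73), -4: (62, 73), 8: (53, 64), 20: (44, 54), 32: (34, 45), 44: (33, 36)}
wrist -30 {-88: (116, 121), -76: (99, 121), -64: (115, 121), -16: (77, 79), -4: (67, 78), 8: (58, 68), 20: (51, 58)}
wrist 20 {-76: (100, 104), -64: (100, 105), -40: (52, 65), -28: (63, 80), -16: (78, 87), -4: (72, 83), 8: (62, 74), 20: (53, 63), 32: (43, 54), 44: (33, 45), 56: (33, 35)}
wrist 60 {-64: (100, 105), -52: (92, 103), -40: (52, 91), -28: (56, 72), -16: (70, 87), -4: (76, 87), 8: (67, 77), 20: (57, 68), 32: (48, 58), 44: (38, 48), 56: (33, 39)}
[608.1 -28.9  91.3] -12.954423622827903 -75.74655023814329
```

Call:
{"method": "arm_command", "body": {
  "targets": [
    [[0,0,0],[0.0055,-0.0075,-0.0038],255],
    [[0,0,0],[0.01,-0.015,-0.007],255],
    [[0,0,0],[0.014,-0.023,-0.0098],255],
    [[0,0,0],[0.0175,-0.031,-0.0122],255],
    [[0,0,0],[0.021,-0.04,-0.0147],255],
    [[0,0,0],[0.024,-0.048,-0.0168],255]
  ]
}}

```text
t: 22.3
eef_pos: [615.4, 19.8, 120.9]
tcp_rot: [-3.141, -0.962, -0.153]
ft_force: [-4.2, -2.7, 7.5]
opening: 0.039
```

```bash
python3 look.py l3; python3 prof2.py
```

```text
22.4 [-1.9 -3.7 12.6] [-0.64 -1.26 -0.72] [616.5  20.  122.5] 0.010469930687368898
scene -60 {-28: (123, 167), -16: (142, 173), 20: (66, 91), 32: (37, 71), 44: (14, 52), 56: (18, 32), 140: (3, 6), 152: (3, 4)}
scene -30 {-28: (124, 148), -16: (126, 149), 8: (85, 92), 20: (79, 96), 32: (51, 92), 44: (30, 67), 56: (4, 39), 68: (3, 4), 104: (3, 5), 140: (4, 6), 164: (3, 5)}
scene 20 {-16: (72, 134), -4: (73, 83), 8: (79, 87), 20: (86, 95), 32: (68, 96), 44: (47, 82), 56: (21, 55), 68: (4, 36), 116: (3, 5)}
scene 60 {-124: (3, 4), -112: (3, 6), 44: (55, 75), 56: (37, 68), 68: (5, 46), 80: (5, 24)}
wrist -60 {-28: (73, 172)}
wrist -30 {-28: (129, 153), 56: (21, 26)}
wrist 20 {-16: (73, 132), -4: (74, 83), 8: (80, 88), 20: (87, 95), 32: (72, 95), 44: (50, 76), 56: (28, 53), 68: (20, 31)}
wrist 60 {-16: (128, 132), -4: (73, 132), 8: (77, 85), 20: (83, 91), 32: (87, 95), 44: (64, 88), 56: (42, 66), 68: (21, 42)}
[616.9  19.4 122.7] -11.686106239841454 -26.651558301746654
```

View pics/l3.png

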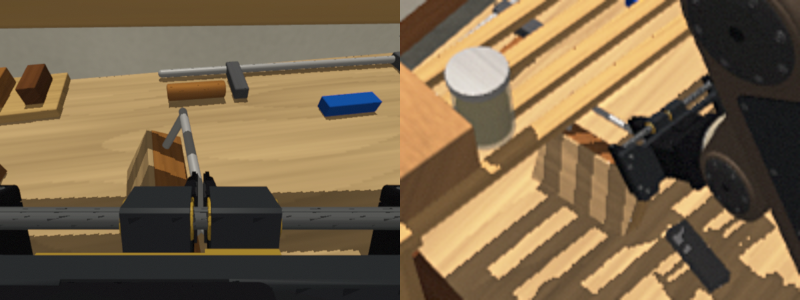

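```bash
python3 - <<'E'
from h import *
from cell import env,read_camera,get_calibration
np.set_printoptions(precision=1,suppress=True)
for n in ("scene","wrist"):
    c=get_calibration(n);p,d=read_camera(n);W=cloud(c,d);hsv=cv2.cvtColor(p,cv2.COLOR_BGR2HSV)
    m=(W[...,0]>612)&(W[...,0]<720)&(W[...,1]>-30)&(W[...,1]<80)&(W[...,2]>110)&(W[...,2]<145)&(hsv[...,1]<70)
    if n=="wrist": m[185*8//5:]=0; cv2.imwrite("pics/w20.png",p)
    q=W[m]; print(n,len(q)); 
    q=q[q[:,0]>622]
    print(np.polyfit(q[:,0],q[:,1],1),np.polyfit(q[:,0],q[:,2],1),q[:,0].min(),q[:,0].max())
print(env.state()["eef_pos"],env.state()["opening"],env.state()["ft_force"])
E
```

```text
scene 40
[-0.  26.2] [ -0. 158.] 623.4013795343294 655.8770893255036
wrist 1629
[  0.1 -32.8] [ -0.1 200.7] 622.0340944511718 691.7133371592616
[616.9  19.2 122.7] 0.004357354805251111 [-1.4 -4.4 10.3]
```

View pics/w20.png

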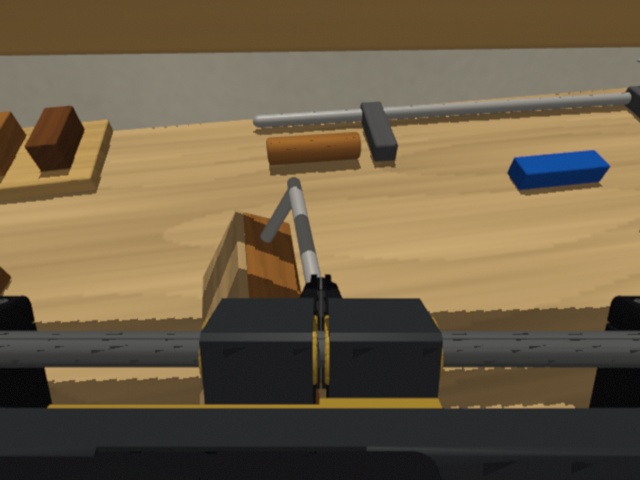

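```bash
python3 - <<'E'
from h import *
from cell import env,read_camera,get_calibration
np.set_printoptions(precision=4,suppress=True)
c=get_calibration("wrist");p,d=read_camera("wrist");W=cloud(c,d);hsv=cv2.cvtColor(p,cv2.COLOR_BGR2HSV)
pts=[]
for v in range(186,276,6):
    row=[u for u in range(285,325) if hsv[v,u,1]<60 and 100<W[v,u,2]<150]
    if row:
        w=np.mean([W[v,u] for u in row],0); pts.append(w); print(v,row[0],row[-1],w.round(1))
q,_=read_camera("scene"); a=cv2.resize(q[190:310,270:400],(650,600),interpolation=cv2.INTER_CUBIC); cv2.imwrite("pics/s20.png",a)
print(env.state()["eef_pos"],env.state()["ft_force"])
E
```

```text
186 288 300 [683.4  25.3 130.5]
192 286 302 [678.9  25.8 129.4]
198 285 303 [674.5  26.4 128.4]
204 285 304 [670.8  26.6 126.8]
210 285 305 [665.5  26.4 126.7]
216 285 306 [658.1  25.5 128.7]
222 295 307 [651.2  24.7 130.6]
228 296 309 [646.5  24.4 130.4]
234 297 310 [641.8  24.4 130.4]
240 298 311 [637.4  24.4 130.3]
246 299 313 [633.   24.1 130.2]
252 301 314 [628.4  23.9 130.5]
258 301 316 [624.3  23.9 130.2]
264 302 317 [620.3  23.9 130.2]
270 303 319 [616.2  23.7 130.3]
[616.8862  19.0498 122.6184] [-1.1096 -3.2553  9.9963]
```

View pics/s20.png

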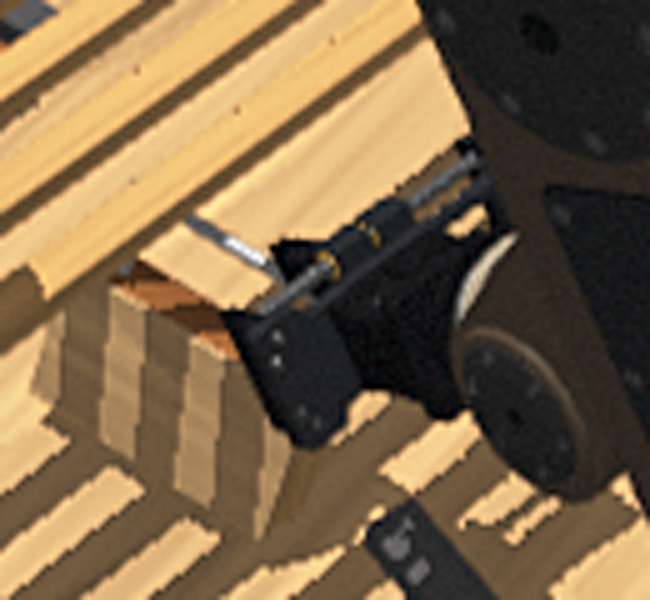

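Call:
{"method": "arm_command", "body": {
  "targets": [
    [[0,0,0],[0.0008,-0.005,-0.0015],255],
    [[0,0,0],[0.0014,-0.009,-0.0028],255],
    [[0,0,0],[0.002,-0.0125,-0.0037],255],
    [[0,0,0],[0.0025,-0.018,-0.005],255],
    [[0,0,0],[0.0025,-0.018,-0.005],255]
  ]
}}

```text
t: 23.2
eef_pos: [616.7, 37.9, 127.7]
tcp_rot: [-3.14, -0.968, -0.153]
ft_force: [-3.7, -1.8, 14.0]
opening: 0.002
```

```bash
cat > bar.py <<'E'
from h import *
from cell import env,read_camera,get_calibration
import sys
np.set_printoptions(precision=1,suppress=True)
c=get_calibration("wrist");p,d=read_camera("wrist");W=cloud(c,d);hsv=cv2.cvtColor(p,cv2.COLOR_BGR2HSV)
q,_=read_camera("scene"); cv2.imwrite(f"pics/{sys.argv[1]}.png",np.hstack([cv2.resize(p,(400,300)),cv2.resize(q[190:310,270:430],(400,300))]))
m=(hsv[...,1]<60)&(W[...,0]>600)&(W[...,0]<700)&(W[...,2]>90)&(W[...,2]<160)&(np.arange(480)[:,None]<275)
for v in range(160,276,10):
    u=np.where(m[v])[0]
    if len(u): print(v,u[0],u[-1],W[v,u].mean(0))
# drawer cross-section near x=640
k=(np.abs(W[...,0]-645)<5)&(W[...,2]>5)&(W[...,2]<110)&(W[...,1]>-100)&(W[...,1]<200)&(hsv[...,1]>60)
P=W[k]; 
for yb in range(-100,200,10):
    t=P[(P[:,1]>=yb)&(P[:,1]<yb+10)]
    if len(t)>2: print(yb+5,t[:,2].min().round(),t[:,2].max().round(),end=" | ")
s=env.state();print(s["t"],s["ft_force"],s["moment"],s["eef_pos"],s["opening"])
E
python3 bar.py l4
```

```text
180 289 298 [689.   43.7 135.6]
190 289 301 [679.3  43.9 135.6]
200 285 304 [673.3  45.  132.7]
210 281 306 [669.6  46.5 127.8]
220 277 308 [665.7  47.9 123. ]
230 273 310 [661.4  49.4 118.5]
240 274 312 [647.7  47.  124. ]
250 300 315 [629.7  42.5 135.4]
260 302 317 [622.6  42.3 135.5]
270 304 319 [616.1  42.4 135.3]
45 80.0 84.0 | 55 83.0 88.0 | 65 85.0 92.0 | 75 90.0 95.0 | 85 68.0 94.0 | 23.3 [-3.3 -3.3 13.3] [-0.5 -1.2 -0.5] [616.8  37.6 127.7] 0.004236740178901832
```

View pics/l4.png

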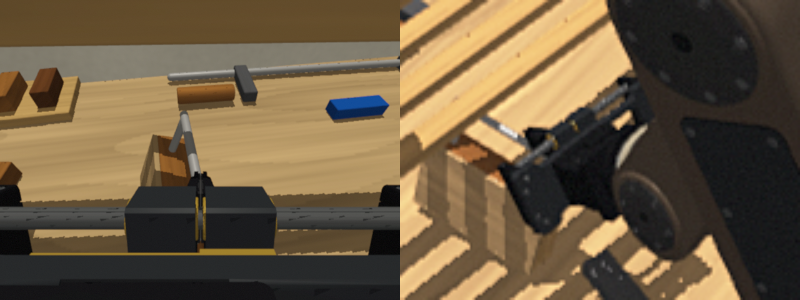

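Call:
{"method": "arm_command", "body": {
  "targets": [
    [[0,0,0],[0.0004,-0.007,-0.0015],255],
    [[0,0,0],[0.0006,-0.0138,-0.003],255],
    [[0,0,0],[0.0004,-0.021,-0.004],255],
    [[0,0,0],[0,-0.0277,-0.0052],255],
    [[0,0,0],[-0.0008,-0.034,-0.0058],255],
    [[0,0,0],[-0.0015,-0.0395,-0.0064],255],
    [[0,0,0],[-0.0015,-0.0395,-0.0064],255]
  ]
}}

```text
t: 24.0
eef_pos: [616.1, 78.7, 129.9]
tcp_rot: [-3.14, -0.967, -0.152]
ft_force: [-7.6, 2.0, 17.0]
opening: 0.006
```

```bash
python3 bar.py l5
```

```text
180 290 300 [688.3  83.7 137.6]
190 290 302 [678.8  84.1 137.5]
200 290 305 [670.8  84.1 136.3]
210 291 306 [663.3  84.5 135. ]
220 290 309 [659.4  84.6 130.3]
230 290 311 [656.2  84.8 124.7]
240 294 314 [643.3  83.5 129.7]
250 301 316 [629.4  82.7 137.1]
260 303 318 [622.3  82.6 137.2]
270 304 320 [615.5  82.5 137.2]
65 83.0 85.0 | 75 84.0 85.0 | 85 85.0 87.0 | 95 85.0 88.0 | 105 68.0 88.0 | 24.1 [-7.  1. 17.] [-0.1 -1.1  0.1] [616.1  78.4 129.9] 0.004992260177359871
```

View pics/l5.png

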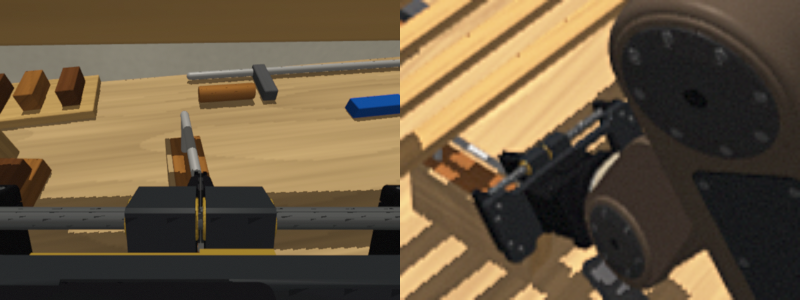

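Call:
{"method": "arm_command", "body": {
  "targets": [
    [[0,0,0],[-0.0003,-0.004,-0.0006],255],
    [[0,0,0],[-0.0006,-0.0075,-0.001],255],
    [[0,0,0],[-0.0008,-0.009,-0.0012],255],
    [[0,0,0],[-0.0008,-0.009,-0.0012],255]
  ]
}}

```text
t: 24.5
eef_pos: [615.8, 87.0, 129.3]
tcp_rot: [-3.14, -0.965, -0.153]
ft_force: [-5.2, -2.2, 11.3]
opening: 0.005
```

```bash
python3 bar.py l6
```

```text
180 290 300 [688.1  91.9 136.8]
190 290 303 [679.2  92.  136. ]
200 291 305 [670.4  92.1 135.6]
210 292 307 [662.2  92.1 134.9]
220 293 309 [655.8  92.2 132.8]
230 293 312 [651.7  92.  128.4]
240 299 314 [636.7  91.1 136.1]
250 301 316 [629.2  91.  136.2]
260 303 318 [622.   90.7 136.5]
270 305 320 [615.4  90.7 136.2]
65 82.0 85.0 | 75 83.0 86.0 | 95 83.0 86.0 | 105 83.0 86.0 | 115 84.0 86.0 | 24.6 [-6.1 -1.  12. ] [-0.4 -0.6 -0.4] [615.8  86.8 129.2] 0.0069763725548086615
```

Call:
{"method": "arm_command", "body": {
  "targets": [
    [[0,0,0],[0.0008,0,-0.0006],255],
    [[0,0,0],[0.0016,0,-0.0012],255],
    [[0,0,0],[0.0022,0,-0.0016],255],
    [[0,0,0],[0.003,0,-0.0021],255]
  ]
}}

```text
t: 25.0
eef_pos: [615.2, 86.5, 131.1]
tcp_rot: [-3.141, -0.961, -0.153]
ft_force: [0.4, 0.1, -0.8]
opening: 0.002
```

```bash
python3 bar.py l7|tail -3
```

```text
260 302 317 [623.   90.7 136.3]
270 304 319 [616.   90.6 136.6]
65 83.0 85.0 | 75 83.0 86.0 | 95 83.0 86.0 | 105 82.0 86.0 | 115 83.0 86.0 | 25.1 [0.8 0.8 0.2] [0.1 0.5 0.1] [615.2  86.3 131. ] 0.0050808455486914175
```

Call:
{"method": "arm_command", "body": {
  "targets": [
    [[0,0,0],[0.002,0,-0.0014],255],
    [[0,0,0],[0.006,0,-0.0042],255],
    [[0,0,0],[0.012,0,-0.0085],255],
    [[0,0,0],[0.018,0,-0.0126],150],
    [[0,0,0],[0.018,0,-0.0126],150]
  ]
}}

```text
t: 25.6
eef_pos: [615.6, 86.1, 154.6]
tcp_rot: [-3.141, -0.963, -0.154]
ft_force: [0.9, 0.6, -0.5]
opening: 0.117
```

```bash
python3 bar.py l8; python3 - <<'E'
from h import *
from cell import env,read_camera,get_calibration
for n in ("wrist","scene"):
    c=get_calibration(n);p,d=read_camera(n);W=cloud(c,d);hsv=cv2.cvtColor(p,cv2.COLOR_BGR2HSV)
    k=(W[...,2]>81)&(W[...,2]<89)&(W[...,0]>530)&(W[...,0]<730)&(W[...,1]>50)&(W[...,1]<140)&(hsv[...,1]>60)
    q=W[k]; print(n,len(q),cv2.minAreaRect(q[:,:2].astype(np.float32)),q.min(0),q.max(0))
E
```

```text
210 290 301 [686.5  92.  136.3]
220 292 303 [676.7  92.  136.4]
230 293 305 [667.5  91.8 136.3]
240 294 307 [660.2  91.8 134.4]
250 295 310 [653.9  91.4 131.7]
260 298 312 [644.4  90.9 133.1]
270 301 314 [634.2  90.6 136.2]
75 83.0 86.0 | 85 84.0 86.0 | 25.7 [ 0.2 -0.3 -0. ] [ 0.1  0.4 -0. ] [615.3  86.  153.6] 0.19981386338067358
wrist 4277 ((635.8496704101562, 90.31431579589844), (137.910400390625, 44.08815383911133), 1.451193928718567) [567.31076676  68.49279147  82.17669742] [704.82037345 113.95522029  87.23204542]
scene 272 ((618.2551879882812, 92.63145446777344), (148.40919494628906, 46.517478942871094), 0.3527355492115021) [544.03441937  69.52028866  81.00397666] [692.34439023 116.29227817  88.99361919]
```

View pics/l8.png

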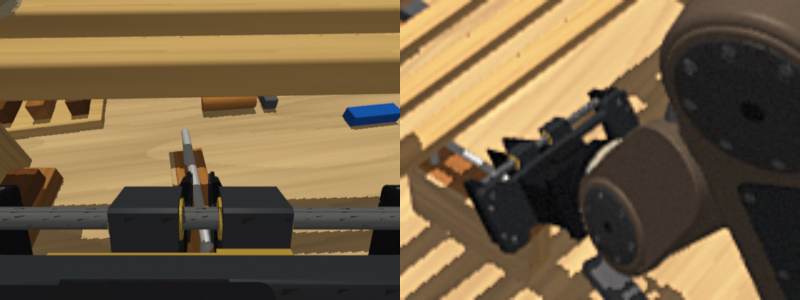

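```bash
python3 go.py 613,90.7,152,1.4,35 613,90.7,119.2,1.4,35; python3 - <<'E'
E
```

```text
613,90.7,152,1.4,35 [0.146, -0.001, -0.102] [-0.0024, -0.0043, -0.0018] [([0.05, 0.46, 2.3, 3.18, 0.58, -1.59], True)]
613,90.7,119.2,1.4,35 [0.146, -0.001, -0.102] [-0.0293, -0.0043, 0.017] [([0.05, 0.54, 2.33, 3.17, 0.69, -1.58], True)]
```

Call:
{"method": "arm_command", "body": {
  "targets": [
    [[0.07,0,-0.05],[-0.001,-0.002,-0.001],150],
    [[0.146,0,-0.102],[-0.0024,-0.0043,-0.0018],150],
    [[0.146,0,-0.102],[-0.0024,-0.0043,-0.0018],150],
    [[0.146,0,-0.102],[-0.01,-0.0043,0.0035],150],
    [[0.146,0,-0.102],[-0.018,-0.0043,0.009],150],
    [[0.146,0,-0.102],[-0.025,-0.0043,0.014],150],
    [[0.146,0,-0.102],[-0.0293,-0.0043,0.017],150],
    [[0.146,0,-0.102],[-0.0293,-0.0043,0.017],150]
  ]
}}

```text
t: 26.6
eef_pos: [613.0, 90.7, 118.3]
tcp_rot: [3.141, -0.96, 0.024]
ft_force: [-0.4, -1.0, -0.4]
opening: 0.412
```

```bash
python3 bar.py l9; python3 go.py 613,90.7,119.2,1.4,35|cut -c1-110
```

```text
160 318 324 [689.5  91.6 136.8]
170 314 327 [680.5  91.7 136.2]
180 314 327 [671.1  91.5 136.2]
190 315 327 [661.8  91.  136.6]
200 314 327 [653.6  91.1 136.3]
210 314 328 [645.5  90.6 136.3]
220 313 328 [638.   90.7 136.1]
230 313 329 [630.6  90.3 136.1]
240 313 328 [623.5  90.4 136.1]
250 313 329 [616.7  89.9 136.2]
260 313 329 [610.1  89.8 136.3]
270 313 329 [604.1  89.7 136.1]
65 83.0 86.0 | 75 83.0 86.0 | 85 84.0 86.0 | 95 84.0 86.0 | 105 83.0 86.0 | 115 83.0 86.0 | 26.7 [ 0.4  0.6 -0.5] [ 0.1  0.4 -0. ] [613.1  90.8 119.2] 0.40894469305153824
613,90.7,119.2,1.4,35 [0.0, -0.001, 0.0] [-0.0001, 0.0, -0.0001] [([0.05, 0.54, 2.33, 3.17, 0.69, -1.58], True
```

View pics/l9.png

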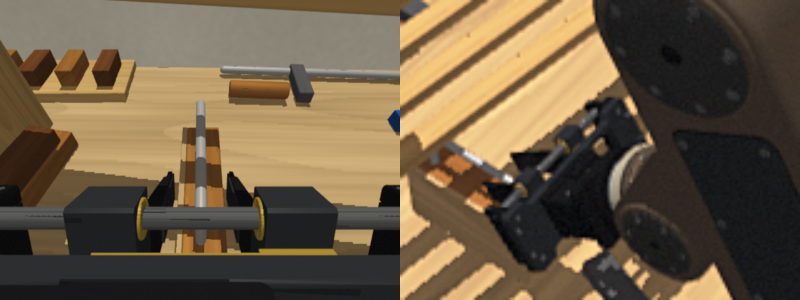

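Call:
{"method": "arm_command", "body": {
  "targets": [
    [[0,0,0],[0,0,0],255],
    [[0,0,0],[0,0,0],255],
    [[0,0,0],[0,0,0],255],
    [[0,0,0],[0,0,0],255],
    [[0,0,0],[0,0,0],255],
    [[0,0,0],[0,0,0],255],
    [[0,0,0],[0,0,0],255],
    [[0,0,0],[0,0,0],255]
  ]
}}

```text
t: 27.5
eef_pos: [613.2, 90.7, 119.5]
tcp_rot: [3.142, -0.962, 0.025]
ft_force: [-1.7, -1.6, 3.1]
opening: 0.085
```

```bash
python3 go.py 613,90.7,131,1.4,35 613,55,131,-2,35 613,20,131,-5.4,35 613,-16.3,131,-8.8,35
```

```text
613,90.7,131,1.4,35 [-0.0, -0.002, 0.0] [0.0094, -0.0, -0.0067] [([0.05, 0.51, 2.32, 3.17, 0.65, -1.58], True)]
613,55,131,-2,35 [-0.049, -0.002, 0.034] [0.0089, 0.0357, -0.0074] [([-0.01, 0.51, 2.33, 3.18, 0.66, -1.58], True)]
613,20,131,-5.4,35 [-0.098, -0.002, 0.068] [0.0084, 0.0706, -0.0082] [([-0.06, 0.51, 2.33, 3.18, 0.66, -1.59], True)]
613,-16.3,131,-8.8,35 [-0.146, -0.002, 0.102] [0.0078, 0.1069, -0.0089] [([-0.12, 0.51, 2.33, 3.18, 0.66, -1.59], True)]
```

Call:
{"method": "arm_command", "body": {
  "targets": [
    [[0,0,0],[0.003,0,-0.002],255],
    [[0,0,0],[0.006,0,-0.0043],255],
    [[0,0,0],[0.0094,0,-0.0067],255],
    [[0,0,0],[0.0094,0,-0.0067],255]
  ]
}}

```text
t: 27.9
eef_pos: [613.0, 90.8, 131.4]
tcp_rot: [3.142, -0.962, 0.025]
ft_force: [0.2, 0.7, -2.9]
opening: 0.083
```

```bash
python3 bar.py l10; 
```

```text
170 315 326 [687.3  92.  143.8]
180 314 327 [677.6  91.8 143.8]
190 315 326 [667.3  91.5 144.7]
200 314 326 [658.1  91.6 145.1]
210 314 327 [649.5  91.1 145.4]
220 313 328 [641.5  90.9 145.5]
230 313 328 [633.6  90.7 145.8]
240 313 328 [625.9  90.5 146.4]
250 313 328 [618.8  90.4 146.6]
260 312 328 [612.2  90.5 146.6]
270 312 328 [605.5  90.3 147.3]
65 92.0 94.0 | 75 92.0 95.0 | 85 93.0 95.0 | 95 92.0 95.0 | 105 91.0 95.0 | 115 91.0 95.0 | 28.0 [-0.2  0.1 -4.1] [-0.   1.1  0. ] [612.9  90.8 131. ] 0.08318274623116269
```

View pics/l10.png

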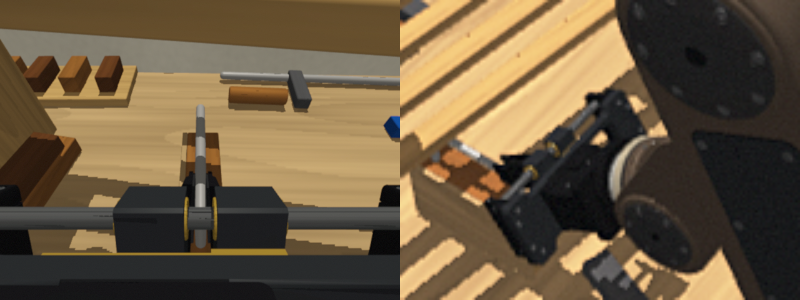

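Call:
{"method": "arm_command", "body": {
  "targets": [
    [[-0.024,0,0.017],[0,0.017,-0.0004],255],
    [[-0.049,0,0.034],[-0.0005,0.0355,-0.0007],255],
    [[-0.073,0,0.051],[-0.0008,0.053,-0.0011],255],
    [[-0.098,0,0.068],[-0.001,0.0706,-0.0015],255],
    [[-0.122,0,0.085],[-0.0013,0.088,-0.0019],255],
    [[-0.146,0,0.102],[-0.0016,0.1069,-0.0022],255],
    [[-0.146,0,0.102],[-0.0016,0.1069,-0.0022],255],
    [[-0.146,0,0.102],[-0.0016,0.1069,-0.0022],255]
  ]
}}

```text
t: 28.8
eef_pos: [612.9, -16.8, 130.7]
tcp_rot: [3.142, -0.961, -0.154]
ft_force: [-0.1, -0.6, -4.6]
opening: 0.08
```

```bash
python3 bar.py l11 
```

```text
170 316 322 [688.5 -28.3 141.5]
180 313 325 [678.6 -26.7 141.6]
190 313 325 [668.4 -25.2 142.5]
200 313 326 [659.6 -24.1 142.5]
210 313 326 [650.6 -22.7 143.2]
220 313 326 [642.2 -21.5 143.7]
230 312 328 [636.9 -21.  141.1]
240 312 327 [626.6 -19.1 144.7]
250 312 327 [619.5 -18.  145. ]
260 312 328 [612.7 -17.2 145.3]
270 312 328 [606.  -16.1 145.9]
-45 91.0 94.0 | -35 91.0 94.0 | -25 91.0 94.0 | -15 90.0 93.0 | -5 90.0 93.0 | 28.9 [-0.7  1.2 -3.7] [0.2 1.1 0. ] [612.9 -16.  130.7] 0.08451671900529718
```

View pics/l11.png

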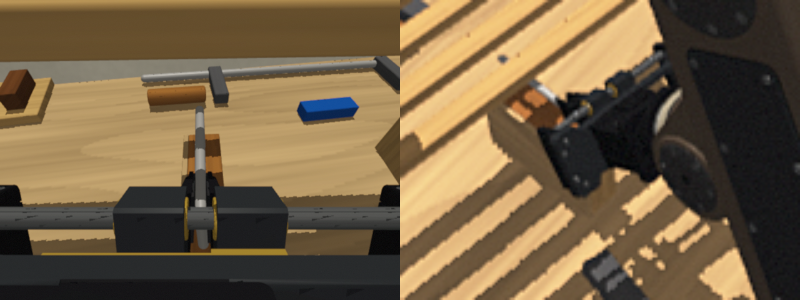

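Call:
{"method": "arm_command", "body": {
  "targets": [
    [[0,0,0],[-0.002,0,0.0014],255],
    [[0,0,0],[-0.004,0,0.0028],255],
    [[0,0,0],[-0.006,0,0.0042],255],
    [[0,0,0],[-0.0075,0,0.0053],255],
    [[0,0,0],[-0.0085,0,0.006],255],
    [[0,0,0],[-0.0085,0,0.006],255]
  ]
}}

```text
t: 29.5
eef_pos: [613.1, -16.2, 120.4]
tcp_rot: [3.142, -0.962, -0.153]
ft_force: [-0.7, -0.1, -1.8]
opening: 0.082
```

```bash
python3 bar.py l12 
```

```text
170 313 325 [681.7 -26.5 137. ]
180 313 325 [672.1 -25.  137.2]
190 313 326 [663.1 -24.  137.2]
200 313 326 [654.5 -22.7 137.3]
210 313 326 [646.7 -21.5 137.1]
220 312 327 [638.9 -20.3 137.1]
230 312 327 [631.6 -19.1 137.1]
240 312 327 [624.5 -18.1 137.1]
250 312 328 [617.9 -17.3 136.9]
260 312 328 [611.5 -16.3 136.9]
270 312 328 [605.2 -15.3 137.1]
-45 85.0 87.0 | -35 84.0 87.0 | -25 84.0 87.0 | -15 84.0 87.0 | -5 83.0 86.0 | 29.6 [ 0.2 -0.3 -2.1] [0.1 0.7 0. ] [613.1 -16.2 120.5] 0.07982449739737053
```

Call:
{"method": "arm_command", "body": {
  "targets": [
    [[0,0,0],[-0.0006,0,0.0004],255],
    [[0,0,0],[-0.001,0,0.0007],255],
    [[0,0,0],[-0.001,0,0.0007],225],
    [[0,0,0],[-0.001,0,0.0007],215],
    [[0,0,0],[-0.001,0,0.0007],215],
    [[0,0,0],[-0.0025,0,0.0018],215],
    [[0,0,0],[-0.0025,0,0.0018],215]
  ]
}}

```text
t: 30.3
eef_pos: [613.0, -16.2, 117.0]
tcp_rot: [3.142, -0.961, -0.153]
ft_force: [-0.1, -0.3, -0.1]
opening: 0.158
```

```bash
python3 bar.py l13 |tail -5
```

```text
240 317 333 [621.8 -20.6 136.4]
250 318 333 [615.1 -19.7 136.5]
260 318 334 [608.8 -19.  136.4]
270 318 334 [602.3 -17.9 136.9]
-45 84.0 87.0 | -35 84.0 86.0 | -15 83.0 86.0 | -5 83.0 86.0 | 30.4 [-0.4 -1.7 -0.2] [ 0.1  0.5 -0. ] [613.  -16.2 117.1] 0.15474343782884176
```

Call:
{"method": "arm_command", "body": {
  "targets": [
    [[0,0,0],[0.0012,0,-0.0009],215],
    [[0,0,0],[0.0012,0,-0.0009],255],
    [[0,0,0],[0.0012,0,-0.0009],255],
    [[0,0,0],[0.0012,0,-0.0009],255],
    [[0,0,0],[0.0012,0,-0.0009],255],
    [[0,0,0],[0.0012,0,-0.0009],255]
  ]
}}

```text
t: 31.0
eef_pos: [613.0, -16.2, 119.0]
tcp_rot: [3.142, -0.962, -0.153]
ft_force: [-0.4, -0.9, 2.7]
opening: 0.085
```

```bash
cat > tip.py <<'E'
from h import *
from kin import ik
from cell import env
import sys,json
np.set_printoptions(precision=4,suppress=True)
# args: s, then list of phi,rho ; B0 file
s=env.state(); R,p=cur(s)
a=np.radians(-8.8);ex=np.array([np.cos(a),np.sin(a),0]);ey=np.array([-np.sin(a),np.cos(a),0]);ez=np.array([0,0,1.])
import os
if sys.argv[1]=="init":
    S=float(sys.argv[2]); B=p-R[:,2]*S; json.dump([S,B.tolist()],open("tip.json","w")); print(B,s["t"],s["opening"],s["ft_force"]); sys.exit()
S,B0=json.load(open("tip.json")); B0=np.array(B0); Rb,_=pose(0,0,0,-8.8,35)
E=B0+22*ey; E[2]=0
for t in sys.argv[1:]:
    v=list(map(float,t.split(","))); phi=np.radians(v[0]); rho=np.radians(v[1]); up=v[2] if len(v)>2 else 0
    B=E+134.8*(np.cos(phi)*ey+np.sin(phi)*ez)+up*ez
    R1=Ro.from_rotvec(-rho*ex).as_matrix()@Rb; T=B+R1[:,2]*S
    r,d=rel(R,p,R1,T); k=ik(R1,T); print(t,r.round(3).tolist(),d.round(4).tolist(),T.round(0),k[0][0].round(2),k[0][1])
E
python3 tip.py init 25; python3 tip.py 99.4,0 95,5 91,10 87,15 80,15 70,15 60,15 50,15 40,10 30,5 20,0 14,0 9.4,0
```

```text
[592.7493 -13.0761 133.2735] 31.0 0.08495959277167608 [-0.3964 -0.8917  2.7121]
99.4,0 [-0.0, -0.002, 0.0] [-0.0003, 0.0, 0.0002] [613. -16. 119.] [-0.12  0.54  2.34  3.18  0.7  -1.58] True
95,5 [-0.05, -0.002, -0.071] [0.0008, -0.009, -0.0006] [614.  -7. 120.] [-0.06  0.54  2.33  3.34  0.7  -1.74] True
91,10 [-0.1, -0.002, -0.143] [0.0014, -0.0171, -0.001] [616.   1. 121.] [ 0.    0.55  2.31  3.5   0.7  -1.9 ] True
87,15 [-0.15, -0.002, -0.214] [0.0015, -0.0253, -0.001] [617.   9. 121.] [ 0.06  0.56  2.3   3.65  0.73 -2.05] True
80,15 [-0.15, -0.002, -0.214] [-0.0001, -0.0417, 0.0] [619.  25. 119.] [ 0.1   0.57  2.28  3.7   0.73 -2.07] True
70,15 [-0.15, -0.002, -0.214] [-0.005, -0.0644, 0.0035] [623.  47. 113.] [ 0.16  0.59  2.26  3.77  0.73 -2.09] True
60,15 [-0.15, -0.002, -0.214] [-0.0132, -0.0857, 0.0092] [626.  68. 103.] [ 0.21  0.62  2.24  3.82  0.75 -2.1 ] True
50,15 [-0.15, -0.002, -0.214] [-0.0242, -0.1049, 0.0169] [629.  87.  89.] [ 0.25  0.65  2.22  3.86  0.77 -2.1 ] True
40,10 [-0.1, -0.002, -0.143] [-0.0381, -0.1228, 0.0266] [632. 105.  73.] [ 0.26  0.68  2.22  3.78  0.77 -1.95] True
30,5 [-0.05, -0.002, -0.071] [-0.054, -0.1375, 0.0377] [634. 120.  53.] [ 0.26  0.72  2.23  3.69  0.79 -1.8 ] True
20,0 [-0.0, -0.002, 0.0] [-0.0715, -0.1487, 0.0499] [636. 131.  32.] [ 0.25  0.77  2.23  3.59  0.83 -1.64] True
14,0 [-0.0, -0.002, 0.0] [-0.0825, -0.1528, 0.0577] [636. 135.  18.] [ 0.26  0.8   2.23  3.59  0.86 -1.63] True
9.4,0 [-0.0, -0.002, 0.0] [-0.0912, -0.155, 0.0637] [637. 137.   8.] [ 0.26  0.83  2.22  3.59  0.88 -1.62] True
```

Call:
{"method": "arm_command", "body": {
  "targets": [
    [[-0.025,0,-0.035],[0.0004,-0.0045,-0.0003],255],
    [[-0.05,0,-0.071],[0.0008,-0.009,-0.0006],255],
    [[-0.075,0,-0.107],[0.0011,-0.013,-0.0008],255],
    [[-0.1,0,-0.143],[0.0014,-0.0171,-0.001],255],
    [[-0.125,0,-0.178],[0.0015,-0.0212,-0.001],255],
    [[-0.15,0,-0.214],[0.0015,-0.0253,-0.001],255],
    [[-0.15,0,-0.214],[0.0015,-0.0253,-0.001],255]
  ]
}}

```text
t: 31.7
eef_pos: [616.8, 9.9, 120.0]
tcp_rot: [2.704, -0.913, 0.203]
ft_force: [0.1, 0.1, -2.2]
opening: 0.086
```

```bash
python3 bar.py l14; python3 tip.py 80,15 70,15 60,15
```

```text
160 317 322 [693.3   3.1 137.8]
170 314 325 [684.    4.4 137.4]
180 314 326 [674.6   5.5 137.6]
190 313 326 [666.1   7.  137.3]
200 313 327 [657.9   8.  137.2]
210 313 326 [649.6   9.4 137.4]
220 313 327 [642.   10.5 137.4]
230 312 328 [634.9  11.5 137.2]
240 312 328 [627.9  12.5 137.2]
250 313 328 [620.9  13.5 137.7]
260 313 328 [614.8  14.3 137.3]
270 312 328 [608.7  15.5 137.3]
-25 91.0 94.0 | -15 88.0 92.0 | -5 89.0 90.0 | 5 83.0 87.0 | 15 80.0 85.0 | 31.8 [ 0.5  0.9 -2.9] [0.4 0.7 0.1] [616.7   9.2 120.2] 0.0855528558024135
80,15 [-0.002, -0.001, -0.001] [0.0025, -0.0158, -0.0015] [619.  25. 119.] [ 0.1   0.57  2.28  3.7   0.73 -2.07] True
70,15 [-0.002, -0.001, -0.001] [0.0025, -0.0393, -0.0014] [623.  47. 113.] [ 0.16  0.59  2.26  3.77  0.73 -2.09] True
60,15 [-0.002, -0.001, -0.001] [-0.0009, -0.0625, 0.0009] [626.  68. 103.] [ 0.21  0.62  2.24  3.82  0.75 -2.1 ] True
```

View pics/l14.png

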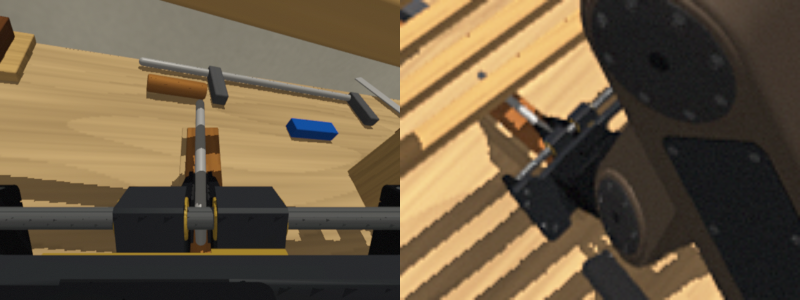

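Call:
{"method": "arm_command", "body": {
  "targets": [
    [[0,0,0],[0.0015,-0.008,-0.001],255],
    [[0,0,0],[0.0025,-0.0158,-0.0015],255],
    [[0,0,0],[0.0027,-0.0235,-0.0016],255],
    [[0,0,0],[0.0027,-0.031,-0.0016],255],
    [[0,0,0],[0.0025,-0.0393,-0.0014],255],
    [[0,0,0],[0.0025,-0.0393,-0.0014],255]
  ]
}}

```text
t: 32.4
eef_pos: [623.4, 48.2, 113.1]
tcp_rot: [2.704, -0.915, 0.202]
ft_force: [-0.9, 0.3, 3.6]
opening: 0.083
```

```bash
python3 bar.py l15; python3 tip.py 60,15 50,15 40,10
```

```text
160 319 325 [699.   40.1 131.9]
170 316 327 [689.9  41.7 131.3]
180 315 330 [681.9  42.  130.3]
190 315 332 [675.6  41.7 128.1]
200 315 335 [671.3  40.2 124. ]
210 315 338 [667.3  38.5 119.6]
220 314 340 [663.5  37.3 114.9]
230 313 329 [641.2  49.4 130.7]
240 313 329 [633.9  50.6 131. ]
250 313 329 [627.2  51.7 131. ]
260 313 329 [620.8  52.7 131. ]
270 313 329 [614.7  53.6 131. ]
5 86.0 96.0 | 15 87.0 94.0 | 25 82.0 90.0 | 45 76.0 78.0 | 32.5 [-0.8  0.7  4. ] [ 0.   0.1 -0.1] [623.2  47.5 113.3] 0.08304869036219778
60,15 [-0.001, -0.002, 0.0] [-0.004, -0.0232, 0.0023] [626.  68. 103.] [ 0.21  0.62  2.24  3.82  0.75 -2.1 ] True
50,15 [-0.001, -0.002, 0.0] [-0.0106, -0.0452, 0.0069] [629.  87.  89.] [ 0.25  0.65  2.22  3.86  0.77 -2.1 ] True
40,10 [0.049, -0.002, 0.072] [-0.0202, -0.0668, 0.0136] [632. 105.  73.] [ 0.26  0.68  2.22  3.78  0.77 -1.95] True
```

View pics/l15.png

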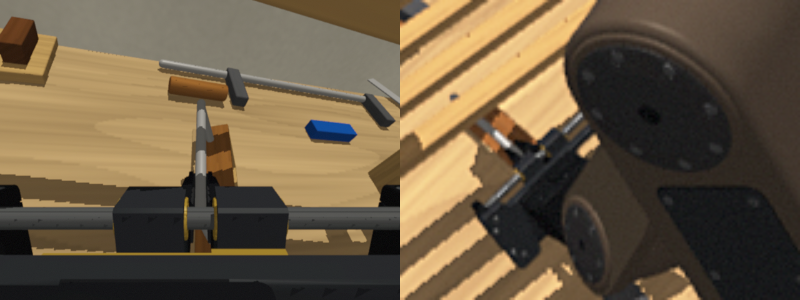

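Call:
{"method": "arm_command", "body": {
  "targets": [
    [[0,0,0],[-0.0012,-0.0077,0.0007],255],
    [[0,0,0],[-0.0025,-0.0155,0.0014],255],
    [[0,0,0],[-0.004,-0.0232,0.0023],255],
    [[0,0,0],[-0.006,-0.0305,0.0037],255],
    [[0,0,0],[-0.0083,-0.038,0.0053],255],
    [[0,0,0],[-0.0106,-0.0452,0.0069],255],
    [[0,0,0],[-0.0106,-0.0452,0.0069],255]
  ]
}}

```text
t: 33.2
eef_pos: [629.2, 87.7, 89.1]
tcp_rot: [2.704, -0.914, 0.202]
ft_force: [0.4, 3.7, 4.3]
opening: 0.085
```

```bash
python3 bar.py l16; python3 tip.py 50,15 40,10 30,5 20,0
```

```text
170 314 328 [694.   82.1 108.7]
180 314 336 [688.6  79.5 105.8]
190 313 344 [684.6  76.5 101.6]
200 313 327 [668.   86.7 108.6]
210 313 327 [659.9  88.  108.7]
220 313 327 [652.3  89.2 108.8]
230 313 327 [645.2  90.3 108.7]
240 313 327 [638.2  91.2 108.9]
250 313 327 [631.6  92.4 108.9]
260 312 328 [625.4  93.3 108.7]
270 312 329 [619.4  94.  108.6]
-25 33.0 37.0 | -15 35.0 38.0 | 35 82.0 89.0 | 45 76.0 89.0 | 55 64.0 78.0 | 65 60.0 66.0 | 85 107.0 108.0 | 95 104.0 106.0 | 33.3 [-0.7  2.8  3.7] [ 0.2 -0.   0.4] [629.   87.1  89.5] 0.08591560139366354
50,15 [-0.001, -0.002, -0.0] [0.0, -0.0004, -0.0] [629.  87.  89.] [ 0.25  0.65  2.22  3.86  0.77 -2.1 ] True
40,10 [0.049, -0.002, 0.071] [-0.0096, -0.022, 0.0067] [632. 105.  73.] [ 0.26  0.68  2.22  3.78  0.77 -1.95] True
30,5 [0.099, -0.002, 0.143] [-0.0218, -0.0412, 0.0152] [634. 120.  53.] [ 0.26  0.72  2.23  3.69  0.79 -1.8 ] True
20,0 [0.149, -0.002, 0.215] [-0.0364, -0.0576, 0.0254] [636. 131.  32.] [ 0.25  0.77  2.23  3.59  0.83 -1.64] True
```

View pics/l16.png

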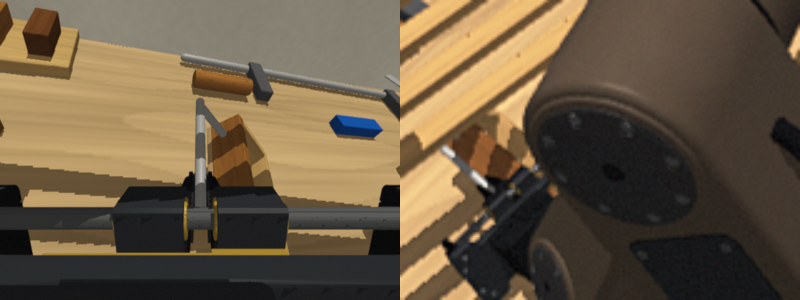

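Call:
{"method": "arm_command", "body": {
  "targets": [
    [[0.016,0,0.024],[-0.003,-0.0073,0.0022],255],
    [[0.033,0,0.047],[-0.0063,-0.0147,0.0044],255],
    [[0.049,0,0.071],[-0.0096,-0.022,0.0067],255],
    [[0.066,0,0.095],[-0.0136,-0.0285,0.0095],255],
    [[0.082,0,0.119],[-0.0177,-0.035,0.0123],255],
    [[0.099,0,0.143],[-0.0218,-0.0412,0.0152],255],
    [[0.099,0,0.143],[-0.0218,-0.0412,0.0152],255]
  ]
}}

```text
t: 34.0
eef_pos: [633.6, 119.1, 52.2]
tcp_rot: [2.99, -0.954, -0.03]
ft_force: [0.2, 1.5, 0.3]
opening: 0.085
```

```bash
python3 bar.py l17; python3 tip.py 30,5 20,4 14,3 12,3 10.5,3 9.4,3
```

```text
-15 41.0 43.0 | -5 25.0 45.0 | 5 8.0 31.0 | 15 8.0 14.0 | 25 13.0 18.0 | 55 66.0 70.0 | 65 58.0 72.0 | 75 32.0 62.0 | 85 31.0 36.0 | 115 69.0 71.0 | 125 67.0 69.0 | 34.1 [ 1.  -1.2 -1.8] [ 0.1  0.7 -0. ] [633.6 118.8  52.8] 0.08683848154664024
30,5 [0.002, -0.0, 0.0] [0.0005, -0.0009, -0.0] [634. 120.  53.] [ 0.26  0.72  2.23  3.69  0.79 -1.8 ] True
20,4 [0.012, -0.0, 0.014] [-0.0162, -0.0129, 0.0116] [636. 130.  32.] [ 0.27  0.77  2.22  3.67  0.83 -1.75] True
14,3 [0.022, -0.0, 0.029] [-0.0269, -0.0184, 0.0191] [636. 134.  18.] [ 0.27  0.8   2.22  3.65  0.85 -1.71] True
12,3 [0.022, -0.0, 0.029] [-0.0305, -0.0199, 0.0217] [636. 135.  14.] [ 0.28  0.82  2.21  3.65  0.86 -1.7 ] True
10.5,3 [0.022, -0.0, 0.029] [-0.0333, -0.0209, 0.0236] [637. 136.  10.] [ 0.28  0.82  2.21  3.65  0.87 -1.7 ] True
9.4,3 [0.022, -0.0, 0.029] [-0.0354, -0.0215, 0.025] [637. 136.   8.] [ 0.28  0.83  2.21  3.65  0.87 -1.69] True
```

View pics/l17.png

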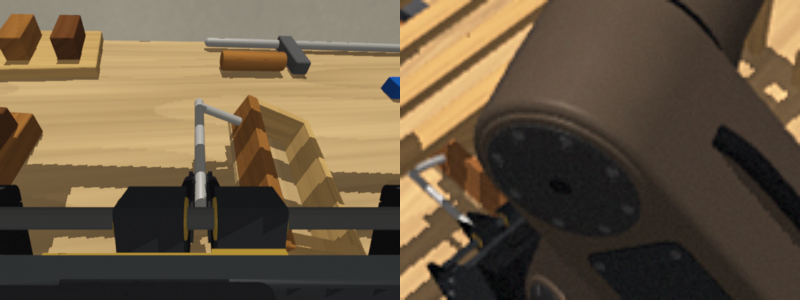

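Call:
{"method": "arm_command", "body": {
  "targets": [
    [[0.004,0,0.005],[-0.0055,-0.0045,0.004],255],
    [[0.008,0,0.01],[-0.011,-0.009,0.008],255],
    [[0.012,0,0.014],[-0.0162,-0.0129,0.0116],255],
    [[0.016,0,0.02],[-0.021,-0.0155,0.015],255],
    [[0.022,0,0.029],[-0.0245,-0.0173,0.0173],255],
    [[0.022,0,0.029],[-0.0269,-0.0184,0.0191],255],
    [[0.022,0,0.029],[-0.0269,-0.0184,0.0191],255]
  ]
}}

```text
t: 34.8
eef_pos: [636.4, 134.9, 18.0]
tcp_rot: [3.052, -0.959, -0.079]
ft_force: [1.3, 0.7, -1.6]
opening: 0.084
```

```bash
python3 bar.py l18; python3 tip.py 14,3 12,3 10.5,3 9.4,3
```

```text
-5 43.0 44.0 | 5 6.0 45.0 | 15 5.0 31.0 | 25 6.0 9.0 | 35 7.0 10.0 | 45 8.0 10.0 | 55 9.0 11.0 | 75 48.0 51.0 | 85 7.0 51.0 | 34.9 [0.6 0.2 0. ] [0.1 0.5 0.2] [636.6 134.8  18.6] 0.0849087011107308
14,3 [-0.001, -0.002, -0.0] [-0.0004, 0.0008, 0.0] [636. 134.  18.] [ 0.27  0.8   2.22  3.65  0.85 -1.71] True
12,3 [-0.001, -0.002, -0.0] [-0.0041, -0.0005, 0.0026] [636. 135.  14.] [ 0.28  0.82  2.21  3.65  0.86 -1.7 ] True
10.5,3 [-0.001, -0.002, -0.0] [-0.0069, -0.0014, 0.0046] [637. 136.  10.] [ 0.28  0.82  2.21  3.65  0.87 -1.7 ] True
9.4,3 [-0.001, -0.002, -0.0] [-0.009, -0.002, 0.006] [637. 136.   8.] [ 0.28  0.83  2.21  3.65  0.87 -1.69] True
```

View pics/l18.png

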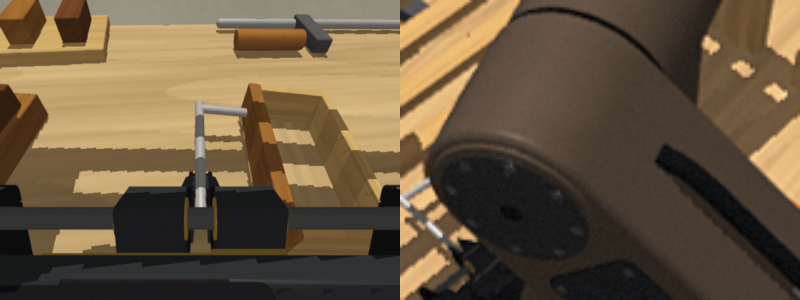

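Call:
{"method": "arm_command", "body": {
  "targets": [
    [[0,0,0],[-0.002,-0.0002,0.0013],255],
    [[0,0,0],[-0.0041,-0.0005,0.0026],255],
    [[0,0,0],[-0.0055,-0.001,0.0036],255],
    [[0,0,0],[-0.0066,-0.0014,0.0043],255],
    [[0,0,0],[-0.0066,-0.0014,0.0043],255]
  ]
}}

```text
t: 35.4
eef_pos: [636.3, 135.7, 10.3]
tcp_rot: [3.052, -0.959, -0.08]
ft_force: [0.7, 0.4, -0.9]
opening: 0.08
```

```bash
python3 bar.py l19
```

```text
5 5.0 45.0 | 15 5.0 45.0 | 25 5.0 7.0 | 35 5.0 7.0 | 45 5.0 8.0 | 55 5.0 8.0 | 75 44.0 46.0 | 85 5.0 46.0 | 35.5 [ 0.8  0.1 -0.3] [-0.   0.5 -0. ] [636.3 135.6  10.5] 0.08228287790089227
```

Call:
{"method": "arm_command", "body": {
  "targets": [
    [[0,0,0],[-0.0006,0,0.0004],255],
    [[0,0,0],[-0.0012,0,0.0008],255],
    [[0,0,0],[-0.0012,0,0.0008],255]
  ]
}}

```text
t: 35.8
eef_pos: [636.4, 135.8, 9.1]
tcp_rot: [3.053, -0.96, -0.08]
ft_force: [-0.6, 1.6, 0.7]
opening: 0.079
```

```bash
python3 bar.py l20
```

```text
5 5.0 45.0 | 15 5.0 44.0 | 25 5.0 7.0 | 35 5.0 7.0 | 45 5.0 7.0 | 55 5.0 7.0 | 75 43.0 45.0 | 85 5.0 45.0 | 35.9 [0.2 1.7 0.6] [0.2 0.6 0.2] [636.4 135.8   9.1] 0.08085662864149563
```

Flat within measurement (front rim 43–45, back 44). Open slowly.

Call:
{"method": "arm_command", "body": {
  "targets": [
    [[0,0,0],[0,0,0],230],
    [[0,0,0],[0,0,0],220],
    [[0,0,0],[0,0,0],200],
    [[0,0,0],[0,0,0],180],
    [[0,0,0],[0,0,0],160],
    [[0,0,0],[0,0,0],160]
  ]
}}

```text
t: 36.5
eef_pos: [636.4, 135.7, 9.2]
tcp_rot: [3.053, -0.96, -0.08]
ft_force: [-0.6, -0.3, 0.3]
opening: 0.359
```

```bash
python3 bar.py l21
```

```text
5 5.0 45.0 | 15 5.0 44.0 | 25 5.0 7.0 | 35 5.0 7.0 | 45 5.0 7.0 | 55 5.0 7.0 | 75 43.0 45.0 | 85 5.0 45.0 | 36.6 [-0.2 -0.2  0.2] [0.1 0.4 0. ] [636.4 135.7   9.2] 0.37001621537994234
```

View pics/l21.png

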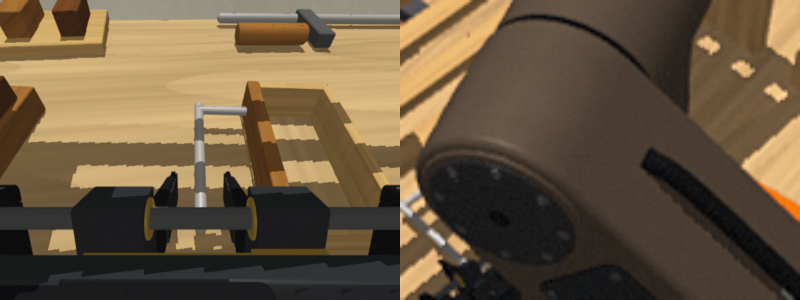

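Call:
{"method": "arm_command", "body": {
  "targets": [
    [[0,0,0],[0.008,0,-0.006],160],
    [[0,0,0],[0.022,0,-0.015],160],
    [[0,0,0],[0.037,0,-0.026],160],
    [[0,0,0],[0.037,0,-0.055],160],
    [[0,0,0],[0.037,0,-0.095],160],
    [[0,0,0],[0.037,0,-0.135],160],
    [[0,0,0],[0.037,0,-0.175],160],
    [[0,0,0],[0.037,0,-0.175],160]
  ]
}}

```text
t: 37.4
eef_pos: [513.7, 161.6, 142.2]
tcp_rot: [3.055, -0.961, -0.079]
ft_force: [-0.3, -0.3, -0.2]
opening: 0.371
```

```bash
python3 - <<'E'
from h import *
from cell import env,read_camera,get_calibration
np.set_printoptions(precision=1,suppress=True)
c=get_calibration("wrist");p,d=read_camera("wrist"); W=cloud(c,d); cv2.imwrite("pics/f1.png",p)
def box(x0,x1,y0,y1,z0,z1): return (W[...,0]>x0)&(W[...,0]<x1)&(W[...,1]>y0)&(W[...,1]<y1)&(W[...,2]>z0)&(W[...,2]<z1)
q=W[box(530,750,-30,160,38,50)]; print("drawer rim",len(q),cv2.minAreaRect(q[:,:2].astype(np.float32)),q[:,2].mean())
x=np.linalg.lstsq(np.c_[q[:,:2],np.ones(len(q))],q[:,2],rcond=None)[0]; print("slope",x.round(4))
q=W[box(560,750,105,170,14,32)]; print("bar",len(q),q.min(0),q.max(0))
for n in("scene","top"):
    p,d=read_camera(n); cv2.imwrite(f"pics/f_{n}.png",p); W=cloud(get_calibration(n),d)
    q=W[box(400,540,20,110,18,30)]; print(n,"wt",len(q),cv2.minAreaRect(q[:,:2].astype(np.float32)) if len(q) else 0,q[:,2].mean())
print(env.state()["eef_pos"],env.state()["t"],env.state()["ft_force"])
E
```

```text
drawer rim 4474 ((634.5479736328125, 45.3660888671875), (85.32069396972656, 160.84738159179688), 82.46270751953125) 43.03434612833096
slope [-0.   0.  42.9]
bar 1386 [578.7 105.1  17.9] [712.3 147.5  27.9]
scene wt 0 0 nan
top wt 357 ((456.1630554199219, 64.5382308959961), (32.069061279296875, 99.70289611816406), 72.64321899414062) 23.153244061552265
[517.2 161.3 140.1] 37.55 [-0.5  0.4  0.2]<stdin>:11: RuntimeWarning: Mean of empty slice.
  ret = ret.dtype.type(ret / rcount)
```

View pics/f1.png

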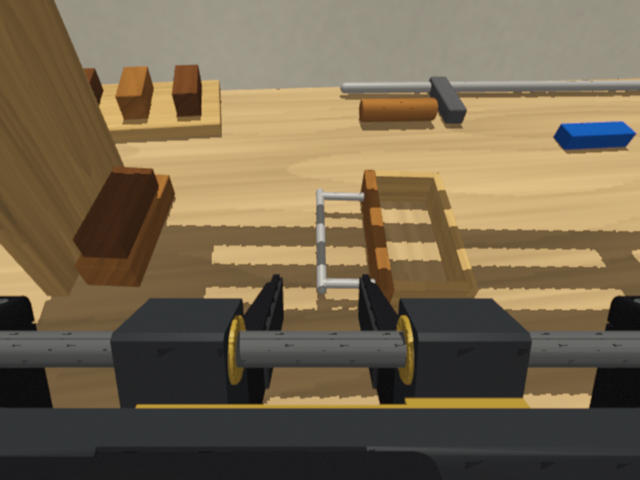

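View pics/f_scene.png

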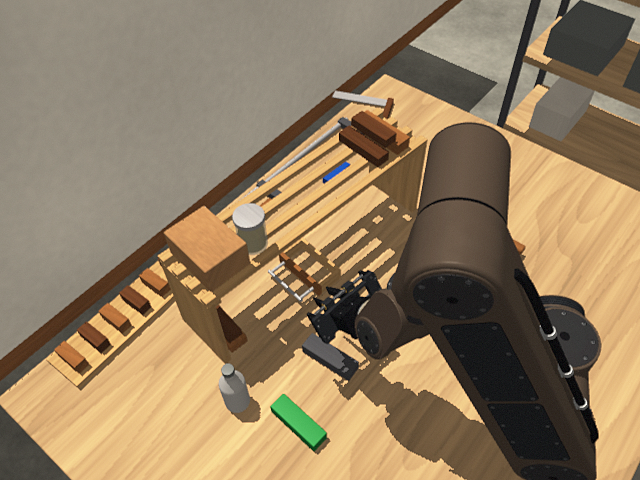

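View pics/f_top.png

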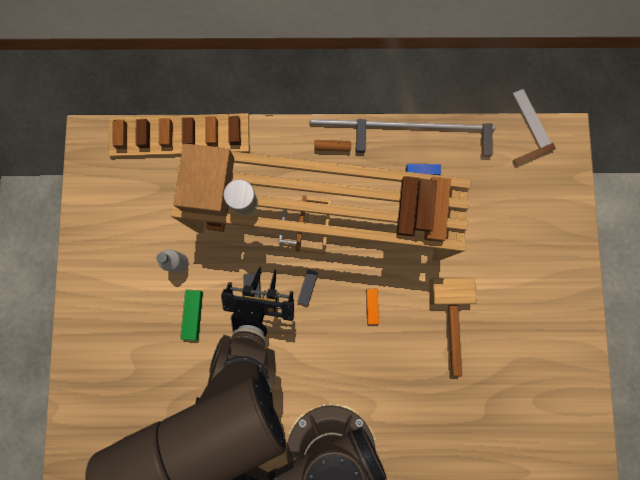

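```bash
python3 -c "
from cell import env
print(env.job_done()); s=env.state(); print(s['t'],s['ft_force'])"
```

```text
the job is handed in; nothing more can be done
None
the job is handed in; nothing more can be done
```

The weight is flat on the bench in front of the shelf and the drawer stands right way up under it. The job was handed in at about 37.6 s; no verdict was reported.

**What I did:**
- **Weight:** I gripped the steel weight, laid it flat, and the force reading confirmed contact before I let go.
- **Drawer:** I swung it up by its handle onto its back face and re-gripped it. I carried it back under its original spot, tipped it over onto its bottom, and released it once it was flat.

**Last checks:**
- **Drawer:** its centre is at about (634.5, 45.4), against (634, 45.6) at the start. It has turned about 1° from its starting direction. The rim is level at about 43 mm, and it is open side up.
- **Weight:** it lies flat at about (456, 64), with its top at 23 to 24 mm.
- **Bystanders:** in the final pictures the glue bottle, mallet and offcuts look unmoved. The gripper was clear, with readings under 1 N.

**What did not go cleanly:**
- **First weight grip:** the weight tipped about 16° in the fingers. I lowered it back onto the drawer and gripped it again nearer its middle.
- **First handle grip:** the fingers slid off the bar a few mm up, and the drawer dropped back and shifted about 2 mm.
- **Second handle grip:** the bar crept out to the fingertips as the drawer swung up. I finished standing it up by pressing the bar in the notch between the closed tips, at up to about 17 N.
- **Drawer path:** its middle travelled up to about 55 mm sideways on the way. By my measurements it stayed at least 40 mm inside the shelf's front edge.

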